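# Set a drilling template on twin pins and snap the sprung clamp shut over it

### The arm

A 7-joint arm with a two-finger parallel gripper is mounted at the origin on the work surface. World frame = base frame: x ahead of the robot, y to its left, z up, the work surface at z = 0. Lengths are in m, angles in rad, forces in N, time in s.
With the tool pointing down it reaches from about 0.425 to 0.925 m from the base axis. Payload 6.8 kg.
Tool frame: the origin (TCP) lies on the front face of the gripper's body, between the roots of the fingers; the fingertips stand 73 mm ahead of it and the grasp point (between the pads) lies 54 mm ahead of it; z points along the fingers, x is the direction in which the jaws open and shut, and the axes are right-handed (so a half turn about z gives the same grasp; the last joint's range is limited). The gripper opens to 85 mm and grips with 20 to 120 N. Pads are 22 mm wide; open, the fingers measure 114 mm over their backs; the gripper's body (76 mm by 85 mm) begins 54 mm behind the grasp point. The pads swing forward as they close: fully open they stand 13 mm farther back than shut.
Start: joints at [-0.108, 0.477, 0.022, 1.555, -0.011, 1.109, -0.083], TCP at [0.675, 0, 0.304] pointing down, gripper open.
Joint ranges: [-2.96, 2.96], [-0.34, 2.1], [-1.41, 1.46], [0.24, 2.44], [-1.37, 4.51], [0.17, 1.92], [-2.96, 2.96]. Speed limits (rad/s): [2.39, 2.39, 3.14, 3.14, 3.14, 3.14, 3.14].

### API

Orientations are given as a unit quaternion [w, x, y, z].
In Python, from station import get_obs, read_camera, hand_in gives the robot as it stands. The module is installed in compiled form; this text tells all that it offers.
- The arm moves only by the shell command python3 -m creep 'ROWS' [FORCE]. ROWS is JSON, a list that holds one entry, the list of rows, each a list of 7 numbers: the turn, a rotation vector about the tool's x, y, z in rad, then the shift along the tool's x, y, z in m, then the finger opening in m, from 0 to 0.0854. A call has 1 to 20 rows; each row shifts and turns the pose as measured when the row begins, along the tool's axes as they then stand; what a row does not reach is not made up. A row lasts 1/12 s, in which the tool goes at most 41.7 mm and 7.16 degrees, less where a joint would pass 70% of its speed; a pose out of reach is approached as far as the arm can. A call is refused whole if a number of a shift passes 0.0417 or a number of a turn 0.125, either way. A call with a gripper value outside its range is refused whole. The fingers move at their own pace and stop on an object; FORCE is the grip in N (left out, the last holds). Time passes only in rows, so rows that do not move let the fingers close. It gives the time, the measured TCP pose, the force and the opening at its end, in the units of the state.
- get_obs(): the state, without advancing time (a new reading comes with each control period).
- read_camera(name): name is "scene" or "side" or "wrist"; returns a dict with "color" (420x560x3 uint8, red, green, blue), "range_z" (420x560 float32, m along the optical axis (not along the pixel's ray), 0 where there is no reading), "fovy" (degrees; the focal length in pixels is half the picture's height over the tangent of half this angle, whatever the lens; pixels are square), "cx", "cy" (the principal point, pixels), "rvec" (rotation vector, rad) and "tvec" (3), from world to camera coordinates, as OpenCV has them. Camera axes: x right, y down, z forward; pixel columns grow to the right and rows downward; lengths in m; the calibration is good to about 2 mm. A picture is of the moment at which its call begins.
- hand_in(): hands the job in, once; it reports no verdict.
The state is a dict: "t": time; "q": joint angles; "joint_vel": joint speeds; "joint_torque": joint torques, N m; "eef_pos": TCP position; "tool_rot": TCP orientation; "contact_force": force on the tool from outside, world axes, zero at the start; "torque": the same for the moment, N m; "gripper_width": opening from 0.0 (shut) to 1.0 (fully open).
Only numpy, scipy, OpenCV 4.12 (cv2) and the standard library are available. Lean on these libraries where they do the work, as an engineer would, in place of code of your own. Each camera call takes 0.05 s, during which the arm holds its last target.

### The job

Get the drilling fixture ready for the drill press: tip its clamp frame back out of the way if it is hanging over the fixture, take the drilling template whose two holes fit the two locating pins, and lower it gently over both pins until it lies flat on the blank. Then swing the clamp frame over the template and press its free end down until the sprung jaw snaps under the catch bar and holds by itself. Leave the other template and everything else on the bench where they are.

Things in the scene. Friction and masses are not known exactly. Their poses are not given: they have to be found in the camera images.
- fixture: drilling fixture, bolted down. Origin: on the bench, midway between its two locating pins, which stand at x = +-60 mm, y = 0. Dark base plate 170 mm along x, from y = -72 to +110 mm, its top 20 mm high. The blank lies between the pins, the clamp frame's hinge is on the +y side, the catch bar on the -y side
- pin_a (a point): tip of the locating pin at the fixture's x = -60 mm, 50 mm above the bench; the pin at x = +60 mm is alike. Steel, upright, 10 mm in diameter up to 41 mm, then tapering to 3 mm at the tip; it stands on a collar 18 mm across that ends 29 mm above the bench
- seat (a point): point of the fixture 58 mm above its origin: where the centre of the right template's handle is when that template lies home; axes as the fixture's
- hinge_line (a point): middle of the clamp frame's hinge line: fixture's y = +85 mm, 54 mm above the bench, line parallel to the fixture's x; lugs at x = +-49 mm, 9 mm thick, up to 66 mm high
- catch_bar (a point): middle of the steel catch bar: fixture's y = -88 mm, 28 mm above the bench; 8 mm in diameter, along the fixture's x between two lugs at x = +-26 mm (up to 36 mm high)
- clamp (a joint): clamp frame's angle, rad: 0 shut, level; grows as its free end swings up and back to the fixture's +y; stops at 2.05 (leaning back) and -0.035. Stiff hinge, stays where left; 2 to 6 N at the free end move it. Two sprung rubber feet under the side bars, 85 mm from the hinge line, stick out 13 mm and press on the template. Shutting takes 7 to 15 N down at the end bar or a grip until the jaw snaps, at about -0.01
- clamp_bar (a point): middle of the outer (when shut: upper) face of the frame's end bar, 142.5 mm from the hinge line; z = face normal, -y to the free end. Frame 12 mm thick, 170 mm long, shut its mid-plane is 54 mm high; side bars 14 mm wide at x = +-35 mm, window 56 mm wide for the template's handle; end bar 25 mm wide, with round grips 12 mm thick sticking out sideways from x = +-42 to +-92 mm
- jaw (a joint): sprung steel jaw's angle, rad: 0 at rest, square to the frame; grows as its lower end is pushed outward, away from the hinge; its spring returns it. Pivot at the frame's free end, 165 mm from the hinge line; 34 mm wide (x = +-17 mm); when shut it hangs 46 mm below the frame's mid-plane; its slanted nose rides over the catch bar and hooks under it. Tab sticks out 32 mm past the pivot
- blank: steel blank to be drilled, 90 x 44 x 10 mm, lying in the fixture's nest between the pins, its top 30 mm above the bench; stays there. Origin under its middle
- template_grip (a point): centre of the handle of the template that fits, 28 mm above its underside; x along the template, z up. Aluminium plate 150 x 56 x 8 mm, 0.28 kg, a 12 mm hole near each end, 120 mm apart on the middle line (x = +-60 mm); in the middle an upright flat-sided handle 36 mm long (x), 14 mm thick (y), from 8 to 48 mm above the underside. The same after half a turn
- template: the template that fits (see template_grip); origin under the middle of its plate
- small_template_grip (a point): centre of the handle of the other template, 28 mm above its underside: same make and handle, but a plate 116 x 56 x 8 mm with holes only 84 mm apart; it does not fit these pins. The two templates may lie in either place
- oil_bottle: white plastic oil bottle with a screw cap, standing, 64 mm across, 170 mm tall; origin under its middle. Leave alone
- brush_tin: open tin with brushes standing in it, 84 mm across, tin 105 mm tall, brushes to about 170 mm; origin under its middle. Leave alone
- wrench: combination wrench lying flat, 190 mm long along its x, 38 mm wide, 8 mm high; origin under its middle. Leave alone
- hammer: hammer lying on its side, 270 mm long along its x, head at +x (about 90 mm across), 26 mm high; origin under its middle. Leave alone
- socket: steel socket standing on end, 28 mm across, 40 mm tall; origin under its middle. Leave alone
- paste_jar: small round jar of cutting paste, 48 mm across, 50 mm tall; origin under its middle. Leave alone
- file: flat file with a wooden handle lying along its x, 310 mm long, 24 mm wide, 26 mm high; origin under the middle. Leave alone
Mind the look-alikes: they are no part of the job. What is shaped like the template but brown or yellow is not meant.

How it is judged:
On the way:
1. the template that fits lies flat on the blank, over both pins, with the clamp frame still open (horizontal distance between template_grip and seat below 0.003 m and z of template_grip in the frame of seat between -0.003 and 0.003 m and angle between template_grip's own z axis and vertical below 0.04 rad and angle between the x axis of template_grip and the x axis of seat, either way round below 0.035 rad and value of joint clamp above 0.3 rad), for 0.2 s.
At the end, for the whole second after the job is handed in: The template that fits rests flat on the blank over both pins (handle centre within 3 mm of the seat, tilt below 0.04 rad, turned less than 0.035 rad from the fixture, either way round); clamp frame shut (below 0.02 rad), its jaw sprung back (below 0.08 rad) under the catch bar (horizontal distance between template_grip and seat below 0.003 m and z of template_grip in the frame of seat between -0.003 and 0.003 m and angle between template_grip's own z axis and vertical below 0.04 rad and angle between the x axis of template_grip and the x axis of seat, either way round below 0.035 rad and value of joint clamp below 0.02 rad and value of joint jaw below 0.08 rad and linear speed of template below 0.02 m/s); the robot touches nothing.
It fails at once if the template is dropped or rammed on the fixture (more than 60 N) (contact force between template and fixture above 60 N or contact force between template and blank above 60 N).
It fails at once if the other template or another thing on the bench is moved more than 30 mm (distance of any of small_template_grip, oil_bottle, brush_tin, wrench, hammer, socket, paste_jar, file from where it was at the start of the episode above 0.03 m).
It also fails if it takes over 72 s, if anything falls off the work surface, if the arm or the gripper's body presses on something with over 40 N, if the wrist force passes 120 N, or if a joint passes its speed limit or range.

## Working session

There is one attempt and no reset: what is moved stays moved. The work goes in short steps, Python scripts to look and compute and a shell command to move; the robot and the scene stay as the last step left them, time stands still between calls to the robot, and variables do not carry over. Pictures are saved under pics/ and viewed, and the job is handed in when it is done.

```bash
mkdir -p pics; cat > h.py <<'E'
import numpy as np, cv2
from station import get_obs, read_camera, hand_in
from scipy.spatial.transform import Rotation as R
def cam(n,save=None):
    c=read_camera(n)
    c['f']=c['color'].shape[0]/2/np.tan(np.radians(c['fovy'])/2)
    c['R']=cv2.Rodrigues(np.array(c['rvec'],float))[0]; c['t']=np.array(c['tvec'],float).ravel()
    c['o']=-c['R'].T@c['t']
    if save: cv2.imwrite('pics/'+save+'.png',c['color'][:,:,::-1]); np.savez('pics/'+save+'.npz',**c)
    return c
def load(s):
    d=np.load('pics/'+s+'.npz'); return {k:d[k] for k in d}
def ray(c,u,v): 
    d=c['R'].T@np.array([(u-c['cx'])/c['f'],(v-c['cy'])/c['f'],1]); return d
def onz(c,u,v,z):
    d=ray(c,u,v); return c['o']+d*(z-c['o'][2])/d[2]
def pt(c,u,v):
    return c['o']+ray(c,u,v)*c['range_z'][int(round(v)),int(round(u))]
def cloud(c):
    v,u=np.mgrid[0:420,0:560]; z=c['range_z']
    P=np.stack([(u-c['cx'])/c['f']*z,(v-c['cy'])/c['f']*z,z],-1)
    return (P-c['t'])@c['R']
def two(c1,p1,c2,p2):
    a,b=ray(c1,*p1),ray(c2,*p2); A=np.stack([a,-b],1); s=np.linalg.lstsq(A,c2['o']-c1['o'],rcond=None)[0]
    x,y=c1['o']+a*s[0],c2['o']+b*s[1]; return (x+y)/2,np.linalg.norm(x-y)
def proj(c,p):
    q=c['R']@np.asarray(p)+c['t']; return q[:2]/q[2]*c['f']+[c['cx'],c['cy']]
E
python3 - <<'E'
from h import *
for n in ['scene','side','wrist']:
    c=cam(n,n+'0'); print(n,c['o'],c['f'],c['cx'],c['cy'],(c['range_z']>0).mean())
o=get_obs(); print(o)
E
```

```text
scene [ 1.17260531 -0.16379521  0.73784234] 391.4412122949164 280.2642121510663 212.28283403565084 0.9959608843537415
side [0.15169212 0.82640499 1.04711088] 518.1264499981892 279.625083580654 206.21231715903053 0.9959863945578231
wrist [0.67411573 0.071387   0.37316578] 301.90631808257285 276.59492614377393 204.08123119470753 0.9960204081632653
{'t': 0.15, 'q': array([-0.10810905,  0.47761251,  0.02234868,  1.55621497, -0.01150502,
        1.10928325, -0.08315964]), 'joint_vel': array([-0.00084293, -0.00145475,  0.00013159, -0.00509219, -0.00062131,
        0.00264672, -0.00145979]), 'joint_torque': array([ 1.55385478e-03, -5.96924365e+01,  1.60940632e+00, -2.81490952e+01,
        1.26662746e-02,  6.56643446e-03,  5.58682734e-05]), 'eef_pos': array([6.74650568e-01, 7.61294896e-06, 3.03151440e-01]), 'tool_rot': array([ 4.67148835e-05,  9.99999758e-01, -1.83639679e-05, -6.93419215e-04]), 'contact_force': array([-0.17617493, -0.3522324 ,  0.04101388]), 'torque': array([ 0.0017919 , -0.01295273,  0.03197586]), 'gripper_width': 1.000971847455725}
```

View pics/scene0.png

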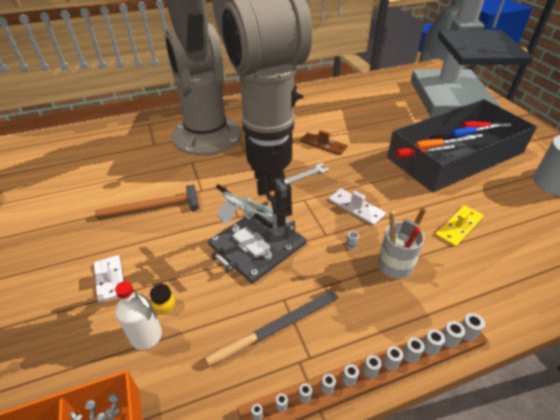

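View pics/side0.png

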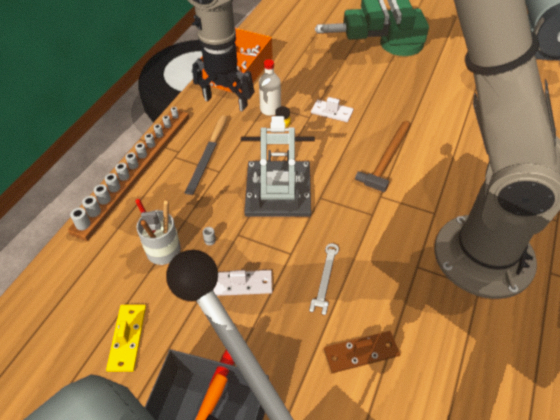

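View pics/wrist0.png

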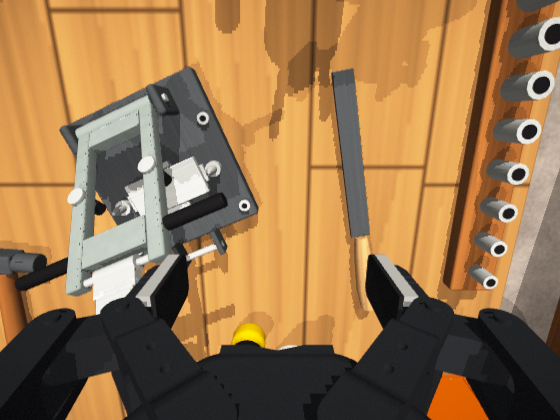

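The frame hangs half-open over the fixture: side view at about (280,160), scene at (245,205). The white templates are at scene (358,205) and (109,278), which match side (243,282) and (332,109). I'll measure these next.

```bash
python3 - <<'E'
from h import *
cs={n:load(n+'0') for n in ['scene','side','wrist']}
# zoom crops
def crop(n,x0,y0,x1,y1,s,name):
    cv2.imwrite('pics/'+name+'.png',cv2.resize(cs[n]['color'][y0:y1,x0:x1,::-1],None,fx=s,fy=s,interpolation=cv2.INTER_CUBIC))
crop('side',190,90,370,310,3,'side0c'.replace('c','crop'))
crop('wrist',0,50,270,320,3 if 0 else 2.2,'wrist0crop')
crop('scene',80,150,400,310,2.5,'scene0crop')
for n,(u,v),z in [('scene',(358,205),.008),('side',(243,282),.008),('scene',(109,278),.008),('side',(332,109),.008)]:
    print(n,onz(cs[n],u,v,z),pt(cs[n],u,v))
# plate masks: white pixels by low saturation at heights 3..15mm
for n in ['scene','side']:
    c=cs[n];P=cloud(c);hsv=cv2.cvtColor(c['color'],cv2.COLOR_RGB2HSV)
    m=((hsv[...,1]<50)&(hsv[...,2]>140)&(P[...,2]>.003)&(P[...,2]<.06)&(c['range_z']>0)).astype(np.uint8)
    k,l,s,ce=cv2.connectedComponentsWithStats(m)
    for i in range(1,k):
        if s[i,4]>150:
            q=P[l==i]; pl=q[q[:,2]<.014]
            if len(pl)<40: continue
            r=cv2.minAreaRect((pl[:,:2]*1000).astype(np.float32)); print(n,i,s[i],np.round(r[0],1),np.round(r[1],1),round(r[2],1),'z',np.round(np.percentile(q[:,2],[5,50,99]),4))
E
```

```text
scene [0.50304179 0.31146848 0.008     ] [0.51087732 0.30590673 0.01654095]
side [0.49404724 0.29944101 0.008     ] [0.48915383 0.30697309 0.02285237]
scene [ 0.51958438 -0.34443299  0.008     ] [ 0.5336582  -0.34053991  0.02372946]
side [ 0.5179352  -0.35306899  0.008     ] [ 0.51481836 -0.34303131  0.01684315]
scene 20 [285 164  43  20 210] [326.7 230.7] [ 37.2 143. ] 13.6 z [0.0046 0.0076 0.0106]
scene 21 [329 189  56  35 794] [501.8 305.4] [151.9  59.9] 26.5 z [0.0058 0.0088 0.0491]
scene 28 [ 95 256  28  46 890] [ 515.4 -345.1] [119.1  56.7] 2.3 z [0.0056 0.0084 0.0491]
scene 31 [126 319  35  30 480] [ 717.4 -279.7] [16.  53.8] 6.7 z [0.0104 0.0354 0.0592]
side 5 [312  98  41  24 557] [ 517.5 -349.5] [116.3  67.6] 2.6 z [0.0054 0.0106 0.0516]
side 56 [310 244  28  70 518] [324.5 209.2] [ 35.8 188.2] 9.2 z [0.005  0.0085 0.0132]
side 59 [ 213  271   59   25 1150] [495.8 300. ] [132.1  60.2] 26.3 z [0.0058 0.0096 0.0506]
```

```bash
ls pics
```

```text
scene0.npz
scene0.png
scene0crop.png
side0.npz
side0.png
side0crop.png
wrist0.npz
wrist0.png
wrist0crop.png
```

View pics/side0crop.png

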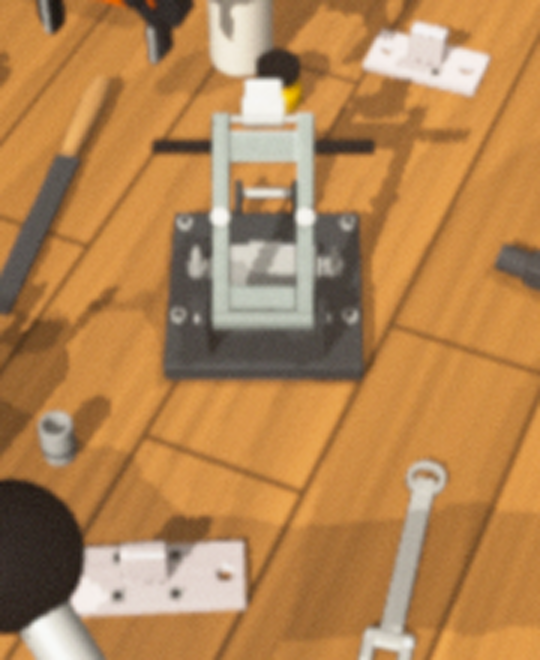

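View pics/wrist0crop.png

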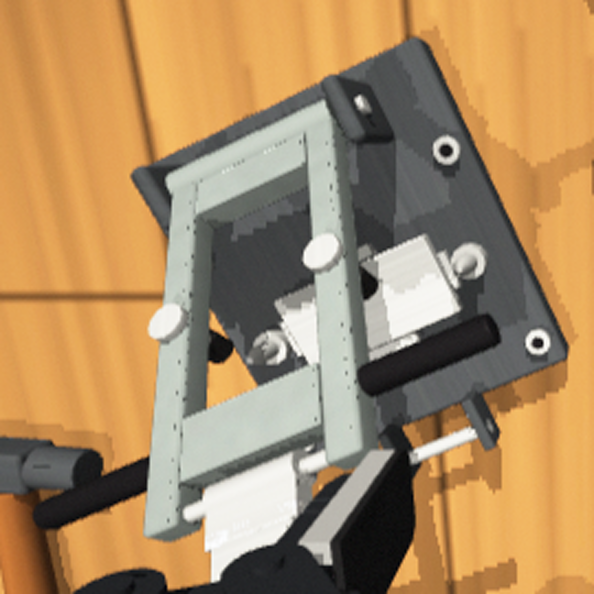

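View pics/scene0crop.png

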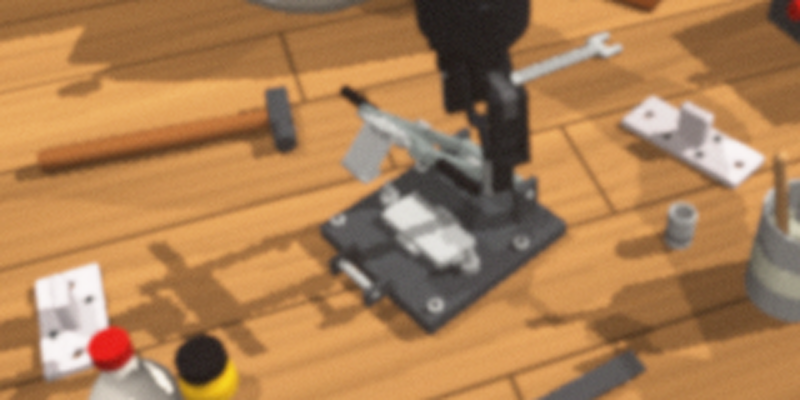

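```bash
python3 - <<'E'
from h import *
cs={n:load(n+'0') for n in ['scene','side','wrist']}
for n in cs:
    c=cs[n];P=cloud(c);hsv=cv2.cvtColor(c['color'],cv2.COLOR_RGB2HSV)
    g=(P[...,0]>.4)&(P[...,0]<.75)&(P[...,1]>-.2)&(P[...,1]<.2)&(c['range_z']>0)
    m=(g&(hsv[...,2]<95)&(P[...,2]>.014)&(P[...,2]<.026)).astype(np.uint8)
    k,l,s,ce=cv2.connectedComponentsWithStats(m); i=1+np.argmax(s[1:,4])
    q=P[l==i]; r=cv2.minAreaRect((q[:,:2]*1000).astype(np.float32)); print(n,'base',len(q),np.round(r,1) if 0 else r,'z',np.median(q[:,2]),cv2.boxPoints(r).round(0).tolist())
    m2=g&(hsv[...,1]<60)&(hsv[...,2]>120)&(P[...,2]>.06)
    q=P[m2]; print(' frame',len(q),np.percentile(q,[1,50,99],axis=0).round(3).tolist())
    print('  ',q[np.argmax(q[:,2])])
    m3=(g&(hsv[...,1]<60)&(hsv[...,2]>120)&(P[...,2]>.026)&(P[...,2]<.034)).astype(np.uint8)
    q=P[m3>0]; print(' blank',len(q),cv2.minAreaRect((q[:,:2]*1000).astype(np.float32)))
E
```

```text
scene base 2151 ((545.0208129882812, -4.581138610839844), (168.01332092285156, 202.65367126464844), 22.581083297729492) z 0.020162739777602176 [[429.0, 57.0], [506.0, -130.0], [661.0, -66.0], [584.0, 121.0]]
 frame 3585 [[0.494, -0.073, 0.073], [0.704, -0.001, 0.576], [0.72, 0.052, 0.601]]
   [ 0.68813731 -0.03792375  0.60324459]
 blank 670 ((553.5299682617188, -23.890274047851562), (156.63055419921875, 150.08016967773438), 23.229644775390625)
side base 1271 ((535.2069702148438, 9.867950439453125), (166.0176544189453, 181.0312957763672), 22.988866806030273) z 0.02109060326600548 [[423.0, 61.0], [494.0, -106.0], [647.0, -41.0], [576.0, 126.0]]
 frame 1800 [[0.48, -0.055, 0.061], [0.552, 0.022, 0.157], [0.721, 0.082, 0.528]]
   [0.62197209 0.03941855 0.5407014 ]
 blank 400 ((551.4894409179688, -25.784324645996094), (157.54039001464844, 158.91966247558594), 23.371068954467773)
wrist base 4276 ((579.4149780273438, 25.09111785888672), (77.6971664428711, 179.70223999023438), 23.06791114807129) z 0.02028328349495228 [[508.0, 93.0], [579.0, -73.0], [650.0, -42.0], [580.0, 123.0]]
 frame 10843 [[0.48, -0.052, 0.061], [0.552, -0.006, 0.159], [0.722, 0.082, 0.281]]
   [0.6177083  0.01187176 0.29062133]
 blank 2424 ((552.3538818359375, -23.613868713378906), (155.36940002441406, 151.38356018066406), 23.257905960083008)
```

```bash
cat >> h.py <<'E'
FO=np.array([.543,-.0083]); FY=np.radians(23.1)
def tofix(P,o=None,a=None):
    o=FO if o is None else o; a=FY if a is None else a
    P=np.asarray(P,float); d=P[...,:2]-o
    return np.stack([d[...,0]*np.cos(a)+d[...,1]*np.sin(a),-d[...,0]*np.sin(a)+d[...,1]*np.cos(a),P[...,2]],-1)
def fromfix(p):
    p=np.asarray(p,float); return np.stack([FO[0]+p[...,0]*np.cos(FY)-p[...,1]*np.sin(FY),FO[1]+p[...,0]*np.sin(FY)+p[...,1]*np.cos(FY),p[...,2]],-1)
E
python3 - <<'E'
from h import *
for n in ['scene','side','wrist']:
    c=load(n+'0');P=tofix(cloud(c));hsv=cv2.cvtColor(c['color'],cv2.COLOR_RGB2HSV)
    g=(abs(P[...,0])<.045)&(P[...,1]>-.16)&(P[...,1]<.12)&(P[...,2]>.06)&(P[...,2]<.24)&(c['range_z']>0)&(hsv[...,2]>90)
    side=g&(abs(abs(P[...,0])-.035)<.007)
    q=P[side]; print(n,len(q))
    # line fit in y,z
    y,z=q[:,1],q[:,2]
    k=np.ones(len(q),bool)
    for _ in range(6):
        p=np.polyfit(y[k],z[k],1); r=z-np.polyval(p,y); k=abs(r)<max(.004,np.std(r[k])*1.5)
    print(p,'theta',np.arctan(-p[0]),k.sum(),'ends',q[k][np.argmin(y[k])],q[k][np.argmax(y[k])])
    d=(hsv[...,2]<70)&(abs(abs(P[...,0])-.07)<.015)&(P[...,2]>.08)&(P[...,2]<.2)&(P[...,1]<0)&(P[...,1]>-.14)&(c['range_z']>0)
    for s in (1,-1):
        k=d&(np.sign(P[...,0])==s); 
        if k.sum()>5: print('grip',s,k.sum(),np.median(P[k],axis=0))
E
```

```text
scene 250
[-0.99835955  0.14894757] theta 0.7845772662693475 160 ends [ 0.04188395 -0.0326921   0.17825343] [-0.03706411  0.09124616  0.06056498]
grip 1 60 [ 0.07058279 -0.01870129  0.16132661]
grip -1 19 [-0.0716113  -0.01751368  0.16102177]
side 742
[-1.01265994  0.14714879] theta 0.7916882353244163 529 ends [-0.02856546 -0.03434946  0.17837806] [0.04036811 0.08903386 0.06044726]
grip 1 26 [ 0.07018565 -0.01447558  0.161728  ]
grip -1 25 [-0.06815731 -0.01473582  0.16259082]
wrist 5022
[-1.01839435  0.14708481] theta 0.7945112689925762 4246 ends [ 0.03560426 -0.03456948  0.17829794] [-0.03698653  0.08886666  0.06013124]
grip 1 607 [ 0.07027096 -0.01603169  0.1613134 ]
grip -1 475 [-0.06967189 -0.01581626  0.16133405]
```

```bash
python3 -m creep '[[[0,0,-0.1,0,0,0,0],[0,0,-0.1,0,0,0,0],[0,0,-0.1,0,0,0,0],[0,0,-0.1,0,0,0,0],[0,0,0,-0.02,0.01,0,0],[0,0,0,-0.02,0.01,0,0],[0,0,0,-0.01,0,0.03,0],[0,0,0,0,0,0.03,0],[0,0,0,0,0,0.03,0],[0,0,0,0,0,0,0]]]' 20; cat >> h.py <<'E'
def st():
    o=get_obs(); T=R.from_quat(np.roll(o['tool_rot'],-1)).as_matrix(); p=tofix(o['eef_pos'])
    print('t',round(o['t'],2),'fix',p.round(4),'tip',(p+[0,0,-.073]).round(4),'tool yaw-FY',np.degrees(np.arctan2(T[1,0],T[0,0])-FY).round(2),'tilt',np.degrees(np.arccos(-T[2,2])).round(2),'F',o['contact_force'].round(1),'w',round(o['gripper_width'],3)); return o,T
E
python3 -c "
from h import *;st()"
```

```text
t: 0.98
eef_pos: [0.6347, -0.0399, 0.2095]
tool_rot: [-0.0, 0.978, 0.209, -0.001]
contact_force: [-1.3, -0.5, -1.1]
gripper_width: 0.002
t 0.98 fix [ 0.0719 -0.0651  0.2095] tip [ 0.0719 -0.0651  0.1365] tool yaw-FY 1.06 tilt 0.1 F [-1.3 -0.5 -1.1] w 0.002
```

```bash
python3 -m creep '[[[0,0,0,0,-0.015,0,0],[0,0,0,0,-0.012,0,0],[0,0,0,0,-0.01,-0.004,0],[0,0,0,0,-0.01,-0.004,0],[0,0,0,0,-0.01,-0.004,0],[0,0,0,0,-0.01,-0.004,0],[0,0,0,0,-0.01,-0.004,0],[0,0,0,0,-0.01,-0.004,0]]]'; python3 -c "
from h import *;st();cam('side','side1')"
```

```text
t: 1.65
eef_pos: [0.6012, 0.034, 0.2458]
tool_rot: [0.01, 0.979, 0.205, 0.005]
contact_force: [0.7, -3.8, -3.0]
gripper_width: 0.0
t 1.65 fix [0.0702 0.0161 0.2458] tip [0.0702 0.0161 0.1728] tool yaw-FY 0.53 tilt 1.25 F [ 0.7 -3.8 -3. ] w 0.0
```

View pics/side1.png

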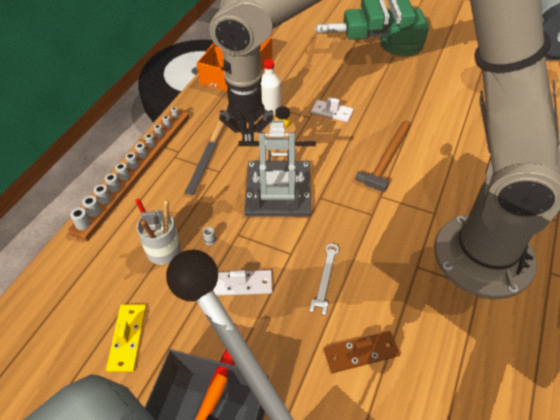

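```bash
cat >> h.py <<'E'
def frame_angle(c):
    P=tofix(cloud(c));hsv=cv2.cvtColor(c['color'],cv2.COLOR_RGB2HSV)
    g=(abs(abs(P[...,0])-.035)<.006)&(P[...,1]>-.12)&(P[...,1]<.22)&(P[...,2]>.075)&(P[...,2]<.26)&(c['range_z']>0)&(hsv[...,2]>90)
    q=P[g][:,1:]-[.085,.054]; a=np.arctan2(q[:,1],-q[:,0]); print('n',len(a),'angle pct',np.percentile(a,[5,25,50,75,95]).round(3))
E
python3 - <<'E'
from h import *
st(); c=load('side1'); frame_angle(c); frame_angle(load('side0'))
p=proj(c,get_obs()['eef_pos']); print(p)
E
```

```text
t 1.7 fix [0.071  0.019  0.2468] tip [0.071  0.019  0.1738] tool yaw-FY 0.71 tilt 1.19 F [-0.8 -3.2  2.7] w -0.001
n 601 angle pct [1.196 1.221 1.239 1.267 1.329]
n 571 angle pct [0.805 0.825 0.845 0.886 0.964]
[245.65072388 121.42985029]
```

Frame is at about 1.2 rad and moving as planned; continuing.

```bash
python3 -m creep '[[[0,0,0,0,-0.012,0,0],[0,0,0,0,-0.012,0,0],[0,0,0,0,-0.012,0,0],[0,0,0,0,-0.012,0.002,0],[0,0,0,0,-0.012,0.002,0],[0,0,0,0,-0.012,0.002,0],[0,0,0,0,-0.012,0.002,0],[0,0,0,0,-0.012,0.003,0],[0,0,0,0,0,0,0]]]'; python3 -c "
from h import *;st();frame_angle(cam('side','side2'));frame_angle(cam('scene','scene2'))"
```

```text
t: 2.45
eef_pos: [0.5629, 0.1342, 0.2402]
tool_rot: [0.01, 0.978, 0.208, 0.013]
contact_force: [0.2, -0.7, -0.4]
gripper_width: -0.004
t 2.45 fix [0.0742 0.1233 0.2402] tip [0.0742 0.1233 0.1672] tool yaw-FY 0.88 tilt 1.85 F [ 0.2 -0.7 -0.4] w -0.004
n 270 angle pct [1.93  1.986 1.997 2.013 2.05 ]
n 402 angle pct [1.746 1.856 1.911 1.932 1.952]
```

View pics/scene2.png

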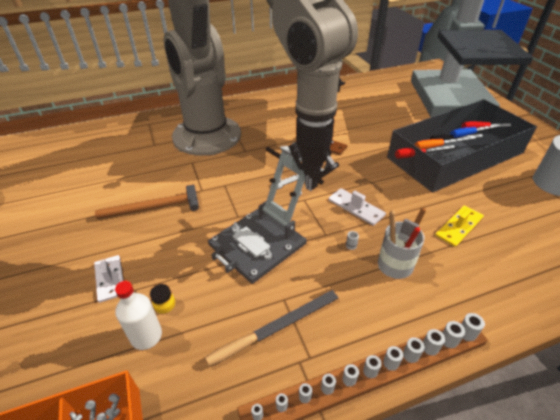

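```bash
python3 -m creep '[[[0,0,0,0,0.025,-0.005,0],[0,0,0,0,0.01,-0.035,0.04],[0,0,0,0,0,-0.04,0.085],[0,0,0.12,0,0,-0.04,0.085],[0,0,0.12,0,0,0,0.085],[0,0,0.12,0,0,0,0.085],[0,0,0.12,0,0,0,0.085],[0,0,0.12,0,0,0,0.085],[0,0,0.12,0,0,0,0.085],[0,0,0.12,0,0,0,0.085],[0,0,0.12,0,0,0,0.085],[0,0,0.12,0,0,0,0.085],[0,0,0.12,0,0,0,0.085],[0,0,0.12,0,0,0,0.085],[0,0,0.12,0,0,0,0.085],[0,0,0.12,0,0,0,0.085]]]'; cat >> h.py <<'E'
def goal(p,yaw):  # yaw deg of tool x in world, tool down
    o=get_obs(); T=R.from_quat(np.roll(o['tool_rot'],-1)).as_matrix()
    y=np.radians(yaw); G=np.array([[np.cos(y),np.sin(y),0],[np.sin(y),-np.cos(y),0],[0,0,-1]])
    rv=R.from_matrix(T.T@G).as_rotvec(); sh=T.T@(np.array(p)-o['eef_pos'])
    print('turn',rv.round(4),'shift now-axes',(sh*1000).round(1),'shift goal-axes',(G.T@(np.array(p)-o['eef_pos'])*1000).round(1))
E
python3 -c "
from h import *;st();goal([.502,.303,.25],-63.5);frame_angle(cam('side','side3'))"
```

```text
t: 3.88
eef_pos: [0.5743, 0.0984, 0.3676]
tool_rot: [-0.004, 0.825, -0.565, 0.01]
contact_force: [0.1, -0.0, 0.4]
gripper_width: 0.993
t 3.88 fix [0.0706 0.0859 0.3676] tip [0.0706 0.0859 0.2946] tool yaw-FY -91.95 tilt 1.24 F [ 0.1 -0.   0.4] w 0.993
turn [-0.0178 -0.0124 -0.0933] shift now-axes [-218.2   -4.3  115.2] shift goal-axes [-215.3  -26.6  117.6]
n 255 angle pct [1.942 1.989 1.997 2.014 2.051]
```

```bash
python3 -m creep '[[[-0.018,-0.012,-0.093,-0.03,0,0,0.085],[0,0,0,-0.037,-0.004,0.008,0.085],[0,0,0,-0.037,-0.004,0.008,0.085],[0,0,0,-0.037,-0.004,0.008,0.085],[0,0,0,-0.037,-0.004,0.008,0.085],[0,0,0,-0.037,-0.004,0.008,0.085],[0,0,0,0,0,0,0.085]]]'; python3 -c "
from h import *;st();goal([.502,.303,.25],-63.5);cam('wrist','wrist4')"
```

```text
t: 4.52
eef_pos: [0.4984, 0.3047, 0.3264]
tool_rot: [-0.001, 0.851, -0.525, -0.001]
contact_force: [-1.5, 1.1, 0.7]
gripper_width: 0.994
t 4.52 fix [0.0818 0.3054 0.3264] tip [0.0818 0.3054 0.2534] tool yaw-FY -86.41 tilt 0.14 F [-1.5  1.1  0.7] w 0.994
turn [-0.0009  0.0023  0.0032] shift now-axes [ 3.3 -2.4 76.4] shift goal-axes [ 3.1 -2.4 76.4]
```

View pics/wrist4.png

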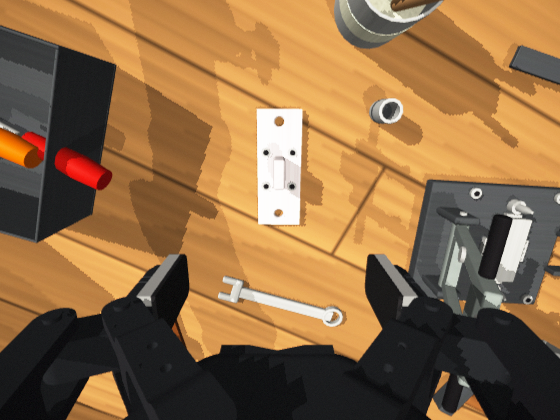

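The template lies upright in the wrist image: plate x 257–302, y 108–225, holes at about (279,121) and (279,213), handle at (280,172).

```bash
python3 - <<'E'
from h import *
c=load('wrist4');P=cloud(c);hsv=cv2.cvtColor(c['color'],cv2.COLOR_RGB2HSV)
m=((hsv[...,1]<60)&(hsv[...,2]>130)&(P[...,2]>.004)&(P[...,2]<.012)).astype(np.uint8)
m[:, :240]=0; m[:,320:]=0; m[235:]=0
cn=max(cv2.findContours(m,0,2)[0],key=cv2.contourArea)
W=np.array([onz(c,u,v,.008)[:2] for u,v in cn[:,0]],np.float32)*1000
r=cv2.minAreaRect(W); print('plate',r,'z',np.median(P[...,2][m>0]))
h=(P[...,2]>.044)&(P[...,2]<.052)&(hsv[...,1]<60)
h[:, :240]=0; h[:,320:]=0; h[235:]=0
q=P[h]; r=cv2.minAreaRect((q[:,:2]*1000).astype(np.float32)); print('handle',r,len(q),np.median(q[:,2]))
d=cv2.threshold(255-c['color'].min(2),0,255,0)[1]
for (u,v) in [(279,121),(279,213)]:
    w=hsv[v-8:v+9,u-8:u+9,1]>90; vv,uu=np.nonzero(w); uc,vc=u-8+uu.mean(),v-8+vv.mean(); print('hole',len(uu),uc,vc,onz(c,uc,vc,.006))
s=load('scene0')
print(two(c,(279,121),s,(0,0)) if 0 else '')
E
```

```text
plate ((502.57958984375, 305.35003662109375), (150.0164031982422, 56.02715301513672), 26.3476619720459) z 0.008388532267027193
handle ((503.0374450683594, 305.9756164550781), (34.37321853637695, 13.08859634399414), 27.058298110961914) 350 0.04794056094003388
hole 68 278.97058823529414 121.05882352941177 [0.55699982 0.332292   0.006     ]
hole 41 278.4146341463415 212.34146341463415 [0.44990613 0.2790968  0.006     ]
```

```bash
python3 -c "
from h import *;goal([.5028,.3055,.092],-63.55)"
```

```text
turn [-0.0013 -0.0001  0.0014] shift now-axes [ -2.7  -3.9 235. ] shift goal-axes [ -2.7  -4.2 235. ]
```

```bash
python3 -m creep '[[[0,0,0,-0.0027,-0.004,0.035,0.085],[0,0,0,0,0,0.038,0.085],[0,0,0,0,0,0.038,0.085],[0,0,0,0,0,0.038,0.085],[0,0,0,0,0,0.03,0.085],[0,0,0,0,0,0.02,0.085],[0,0,0,0,0,0,0.085]]]';  python3 -c "
from h import *;goal([.5028,.3055,.092],-63.55);st();cam('wrist','wrist5')"
```

```text
t: 5.15
eef_pos: [0.5105, 0.3025, 0.1255]
tool_rot: [-0.005, 0.853, -0.521, 0.003]
contact_force: [-0.1, -0.3, -0.0]
gripper_width: 0.996
turn [-0.0125  0.0002  0.0122] shift now-axes [-6.2  5.9 33.4] shift goal-axes [-6.1  5.5 33.5]
t 5.15 fix [0.092  0.2986 0.1255] tip [0.092  0.2986 0.0525] tool yaw-FY -85.95 tilt 0.71 F [-0.1 -0.3 -0. ] w 0.996
```

View pics/wrist5.png

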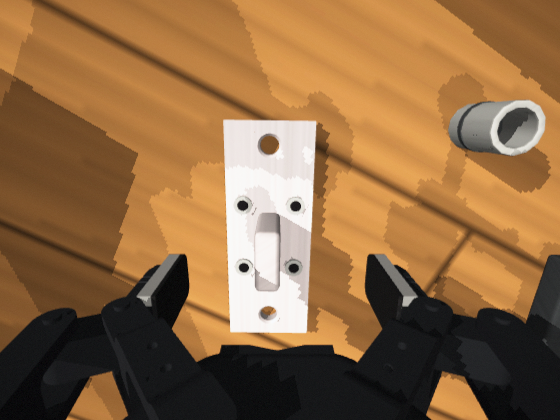

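The handle at (266,250) sits a little left and forward of centre, so I'll correct that and descend.

```bash
python3 -m creep '[[[-0.0125,0,0.012,-0.006,0.0055,0.005,0.085],[0,0,0,0,0,0.01,0.085],[0,0,0,0,0,0,0.085]]]';  python3 -c "
from h import *;goal([.5028,.3055,.092],-63.55)"
```

```text
t: 5.45
eef_pos: [0.5062, 0.3054, 0.1153]
tool_rot: [-0.003, 0.849, -0.528, 0.001]
contact_force: [-0.6, -0.7, 0.2]
gripper_width: 0.996
turn [-0.0066  0.0008 -0.0027] shift now-axes [-1.6  3.2 23.3] shift goal-axes [-1.6  3.  23.3]
```

```bash
python3 -m creep '[[[-0.007,0,-0.0027,-0.002,0.0035,0.01,0.085],[0,0,0,0,0,0.01,0.085],[0,0,0,0,0,0.005,0.085],[0,0,0,0,0,0,0.085]]]';  python3 -c "
from h import *;goal([.5028,.3055,.092],-63.55)"
```

```text
t: 5.78
eef_pos: [0.5035, 0.3074, 0.0912]
tool_rot: [-0.003, 0.851, -0.526, 0.0]
contact_force: [0.9, 0.0, 0.0]
gripper_width: 0.999
turn [-0.0052  0.0022  0.0017] shift now-axes [ 1.4  1.4 -0.8] shift goal-axes [ 1.4  1.4 -0.8]
```

```bash
python3 -m creep '[[[-0.005,0.002,0.0017,0.0014,0.0016,0,0.085],[0,0,0,0,0,0,0.085],[0,0,0,0,0,0,0.05],[0,0,0,0,0,0,0.02],[0,0,0,0,0,0,0],[0,0,0,0,0,0,0],[0,0,0,0,0,0,0],[0,0,0,0,0,0,0],[0,0,0,0,0,0,0],[0,0,0,0,0,0,0]]]' 60;  python3 -c "
from h import *;goal([.5028,.3055,.092],-63.55);st()"
```

```text
t: 6.62
eef_pos: [0.5033, 0.3054, 0.092]
tool_rot: [-0.001, 0.85, -0.527, 0.0]
contact_force: [0.1, -0.2, -0.0]
gripper_width: 0.158
turn [-0.0012  0.     -0.0003] shift now-axes [-0.3  0.4 -0. ] shift goal-axes [-0.3  0.4 -0. ]
t 6.62 fix [0.0865 0.3041 0.092 ] tip [0.0865 0.3041 0.019 ] tool yaw-FY -86.67 tilt 0.07 F [ 0.1 -0.2 -0. ] w 0.158
```

```bash
python3 -m creep '[[[0,0,0,0,0,-0.01,0],[0,0,0,0,0,-0.02,0],[0,0,0,0,0,-0.035,0],[0,0,0,0,0,-0.035,0],[0,0,0,0,0,-0.035,0],[0,0,0,0,0,-0.035,0],[0,0,0,0,0,-0.035,0],[0,0,0,0,0,-0.035,0],[0,0,0,0,0,-0.035,0],[0,0,0,0,0,0,0]]]';  python3 -c "
from h import *;goal(fromfix([0,0,.37]),23.1-90);st();cam('wrist','wrist6')"
```

```text
t: 7.45
eef_pos: [0.4987, 0.3022, 0.3789]
tool_rot: [0.007, 0.85, -0.527, -0.003]
contact_force: [1.2, 1.2, -2.0]
gripper_width: 0.156
turn [ 0.0147 -0.0029  0.0585] shift now-axes [297.7  98.5  11.1] shift goal-axes [303.   81.1   8.9]
t 7.45 fix [0.0811 0.303  0.3789] tip [0.0811 0.303  0.3059] tool yaw-FY -86.64 tilt 0.86 F [ 1.2  1.2 -2. ] w 0.156
```

View pics/wrist6.png

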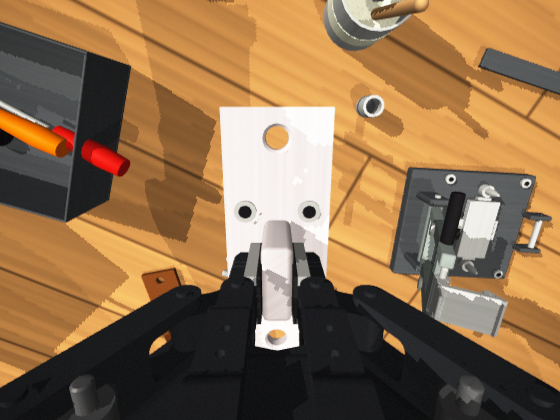

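```bash
python3 -m creep '[[[0.014,-0.003,0.058,0.02,0.007,0,0],[0,0,0,0.035,0.015,0,0],[0,0,0,0.035,0.015,0,0],[0,0,0,0.03,0.015,0,0],[0,0,0,0,0,0,0]]]';  python3 -c "
from h import *;goal(fromfix([0,0,.37]),23.1-90);st();cam('wrist','wrist7');cam('scene','scene7');cam('side','side7')"
```

```text
t: 7.92
eef_pos: [0.4934, 0.1673, 0.3703]
tool_rot: [0.006, 0.836, -0.549, -0.004]
contact_force: [-0.7, -1.5, -3.4]
gripper_width: 0.154
turn [ 0.0144 -0.0001  0.0054] shift now-axes [180.9  24.2   0.6] shift goal-axes [181.   23.2   0.3]
t 7.92 fix [0.0232 0.181  0.3703] tip [0.0232 0.181  0.2973] tool yaw-FY -89.69 tilt 0.82 F [-0.7 -1.5 -3.4] w 0.154
```

View pics/wrist7.png

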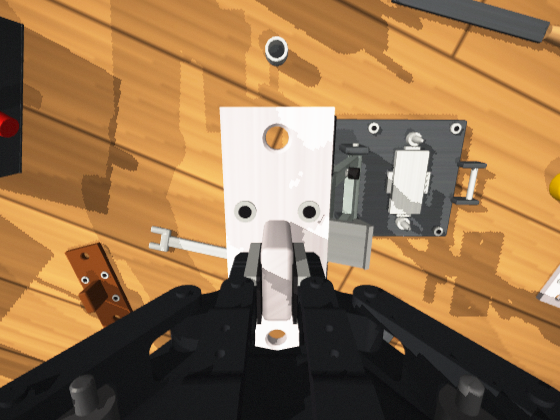

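```bash
python3 -m creep '[[[0.014,0,0.005,0.035,0.0045,0,0],[0,0,0,0.037,0.0045,0,0],[0,0,0,0.037,0.0045,0,0],[0,0,0,0.037,0.0045,0,0],[0,0,0,0.037,0.0045,0,0],[0,0,0,0.037,0,0,0],[0,0,0,0.037,0,0,0],[0,0,0,0.037,0,0,0],[0,0,0,0.037,0,0,0],[0,0,0,0.037,0,0,0],[0,0,0,0,0,0,0],[0,0,0,0,0,0,0]]]';  python3 -c "
from h import *;goal(fromfix([0,0,.37]),23.1-90);st();c=cam('wrist','wrist8')
import cv2
a=load('wrist7')['color'][100:260,330:490,::-1]
cv2.imwrite('pics/w7c.png',cv2.resize(a,None,fx=4,fy=4,interpolation=cv2.INTER_CUBIC))"
```

```text
t: 9.07
eef_pos: [0.6344, -0.1558, 0.3556]
tool_rot: [-0.001, 0.849, -0.529, -0.008]
contact_force: [0.0, 2.4, -3.3]
gripper_width: 0.155
turn [0.0069 0.0152 0.0534] shift now-axes [-172.8   17.1  -11.6] shift goal-axes [-171.5   26.2  -14.4]
t 9.07 fix [ 0.0262 -0.1715  0.3556] tip [ 0.0262 -0.1715  0.2826] tool yaw-FY -86.94 tilt 0.96 F [ 0.   2.4 -3.3] w 0.155
```

View pics/wrist8.png

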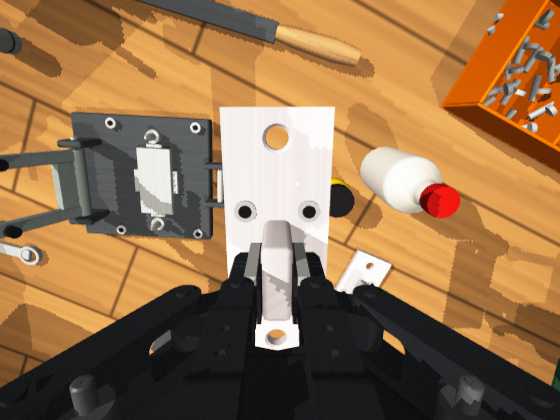

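View pics/w7c.png

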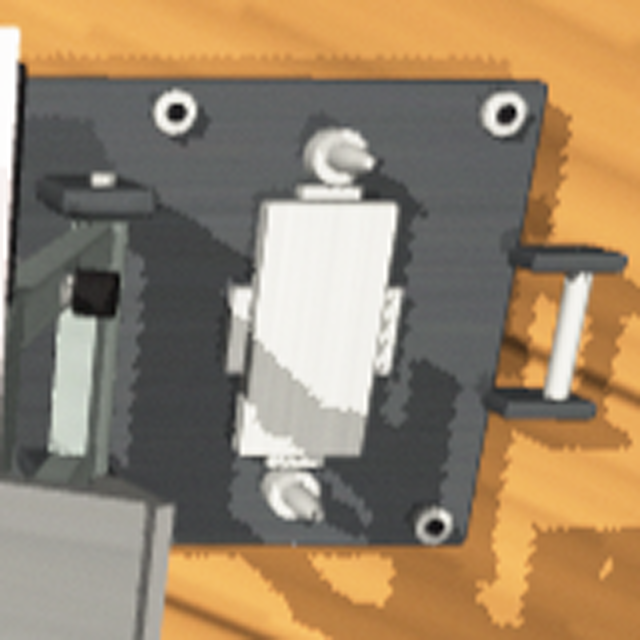

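```bash
python3 -c "
from h import *
a=load('wrist8')['color'][100:260,65:225,::-1]
cv2.imwrite('pics/w8c.png',cv2.resize(a,None,fx=4,fy=4,interpolation=cv2.INTER_CUBIC))"
```

```text
(no output)
```

View pics/w8c.png

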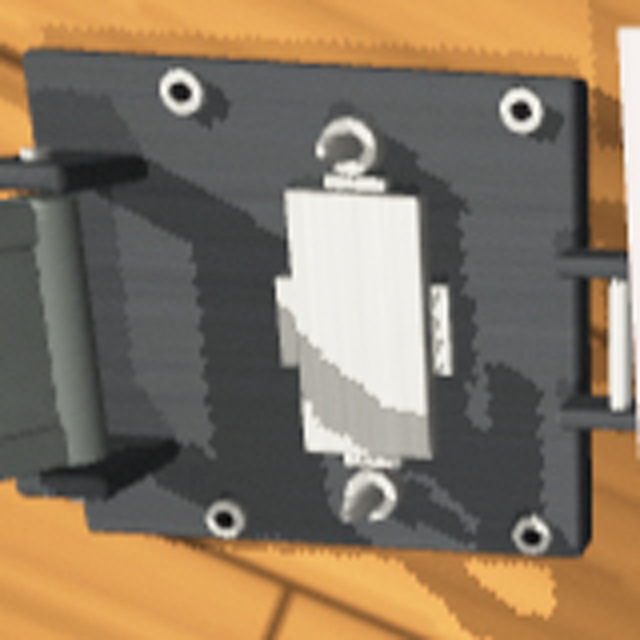

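```bash
python3 - <<'E'
from h import *
a,b=load('wrist7'),load('wrist8')
f=lambda x,y,x0,y0:(x0+(x+.5)/4-.5,y0+(y+.5)/4-.5)
pa=[f(368,160,330,100),f(314,515,330,100)]; pb=[f(323,150,65,100),f(350,513,65,100)]
T=[]
for x,y in zip(pa,pb):
    p,e=two(a,x,b,y); print('pin tip',p.round(4),'gap',round(e,4), onz(a,*x,.05).round(4),onz(b,*y,.05).round(4)); T.append(p)
m=(T[0]+T[1])/2; d=T[0]-T[1]; print('mid',m,'len',np.linalg.norm(d),'yaw',np.degrees(np.arctan2(d[1],d[0])))
A=[(a,[(176,112),(506,113),(435,525)],(330,100)),(b,[(181,92),(521,110),(226,519),(531,535)],(65,100))]
for c,L,o in A: print('bolts',[onz(c,*f(*q,*o),.022)[:2].round(4).tolist() for q in L])
for nm,c,w in (('w7',a,(slice(100,260),slice(340,490))),('w8',b,(slice(100,260),slice(65,215)))):
    P=cloud(c);hsv=cv2.cvtColor(c['color'],cv2.COLOR_RGB2HSV)
    k=np.zeros((420,560),np.uint8); k[w]=1
    m=((k>0)&(hsv[...,1]<50)&(hsv[...,2]>120)&(abs(P[...,2]-.03)<.005)).astype(np.uint8)
    m=cv2.morphologyEx(m,cv2.MORPH_OPEN,np.ones((15,15)))
    cn=max(cv2.findContours(m,0,2)[0],key=cv2.contourArea)
    W=np.array([onz(c,u,v,.03)[:2] for u,v in cn[:,0]],np.float32)*1000
    print(nm,'blank',cv2.minAreaRect(W),np.median(P[...,2][m>0]))
    m=((k>0)&(hsv[...,2]<95)&(hsv[...,1]<90)&(abs(P[...,2]-.02)<.004)).astype(np.uint8)
    cn=max(cv2.findContours(m,0,2)[0],key=cv2.contourArea)
    W=np.array([onz(c,u,v,.02)[:2] for u,v in cn[:,0]],np.float32)*1000
    print(nm,'base',cv2.minAreaRect(W),cv2.boxPoints(cv2.minAreaRect(W)).round(1).tolist())
# template held: holes in tool frame, from wrist6,7,8
E
```

```text
pin tip [0.6001 0.0133 0.0484] gap 0.0003 [0.6001 0.0141 0.05  ] [0.6004 0.0127 0.05  ]
pin tip [ 0.4887 -0.0338  0.0468] gap 0.0011 [ 0.4887 -0.0322  0.05  ] [ 0.4911 -0.0344  0.05  ]
mid [ 0.54439337 -0.01026188  0.04759852] len 0.12100659794762703 yaw 22.91740480967619
bolts [[0.5911, 0.0684], [0.6347, -0.0333], [0.4981, -0.092]]
bolts [[0.5902, 0.0707], [0.6338, -0.0311], [0.4533, 0.0119], [0.4968, -0.0894]]
w7 blank ((544.6611938476562, -8.731452941894531), (81.82241821289062, 42.07408142089844), 29.396215438842773) 0.03021517319967474
w7 base ((519.223388671875, 35.77177429199219), (154.2844696044922, 96.44718933105469), 21.737394332885742) [[429.70001220703125, 52.0], [465.3999938964844, -37.599998474121094], [608.7000122070312, 19.5], [573.0, 109.0999984741211]]
w8 blank ((542.2120361328125, -8.365184783935547), (90.01203918457031, 48.602684020996094), 22.02669334411621) 0.030422771899755344
w8 base ((526.2672119140625, 33.21913146972656), (168.53158569335938, 121.67276763916016), 23.076303482055664) [[424.8999938964844, 56.20000076293945], [472.6000061035156, -55.79999923706055], [627.5999755859375, 10.300000190734863], [579.9000244140625, 122.19999694824219]]
```

```bash
sed -i 's/^FO=.*/FO=np.array([.5437,-.0092]); FY=np.radians(23.1)/' h.py; python3 -m creep '[[[0.007,0.015,0.053,-0.02,0.003,0.01,0],[0,0,0,-0.035,0.004,0,0],[0,0,0,-0.035,0.004,0,0],[0,0,0,-0.035,0.004,0,0],[0,0,0,-0.035,0.004,0,0],[0,0,0,0,0,0,0]]]';  python3 -c "
from h import *;goal(fromfix([0,0,.175]),23.1-90);st()"
```

```text
t: 9.62
eef_pos: [0.5479, -0.0018, 0.3406]
tool_rot: [0.002, 0.837, -0.547, -0.002]
contact_force: [-0.6, -0.2, -3.1]
gripper_width: 0.151
turn [0.0048 0.0017 0.0092] shift now-axes [  5.4   6.  165.6] shift goal-axes [  5.2   6.8 165.6]
t 9.62 fix [0.0068 0.0052 0.3406] tip [0.0068 0.0052 0.2676] tool yaw-FY -89.47 tilt 0.29 F [-0.6 -0.2 -3.1] w 0.151
```

```bash
python3 -m creep '[[[0.005,0.002,0.009,0.005,0.007,0.02,0],[0,0,0,0,0,0.03,0],[0,0,0,0,0,0.03,0],[0,0,0,0,0,0.03,0],[0,0,0,0,0,0.03,0],[0,0,0,0,0,0.01,0],[0,0,0,0,0,0,0]]]';  python3 -c "
from h import *;goal(fromfix([0,0,.150]),23.1-90);st()"
```

```text
t: 10.2
eef_pos: [0.5418, 0.0115, 0.1887]
tool_rot: [-0.006, 0.843, -0.538, 0.001]
contact_force: [-0.7, -0.7, -2.7]
gripper_width: 0.156
turn [-0.0105  0.0055  0.0323] shift now-axes [19.8  7.4 38.5] shift goal-axes [19.8  6.4 38.7]
t 10.2 fix [0.0064 0.0198 0.1887] tip [0.0064 0.0198 0.1157] tool yaw-FY -88.15 tilt 0.68 F [-0.7 -0.7 -2.7] w 0.156
```

```bash
python3 -m creep '[[[-0.01,0.005,0.032,0.01,0.003,0.005,0],[0,0,0,0.01,0.003,0.005,0],[0,0,0,0,0,0.005,0],[0,0,0,0,0,0,0]]]';  python3 -c "
from h import *;goal(fromfix([0,0,.150]),23.1-90);st();cam('wrist','wrist9')"
```

```text
t: 10.53
eef_pos: [0.547, -0.0091, 0.1763]
tool_rot: [-0.002, 0.834, -0.551, 0.002]
contact_force: [-1.1, 0.6, -3.4]
gripper_width: 0.151
turn [-0.0048 -0.001   0.0004] shift now-axes [-1.2  3.2 26.3] shift goal-axes [-1.2  3.1 26.3]
t 10.53 fix [ 0.0031 -0.0012  0.1763] tip [ 0.0031 -0.0012  0.1033] tool yaw-FY -89.98 tilt 0.28 F [-1.1  0.6 -3.4] w 0.151
```

View pics/wrist9.png

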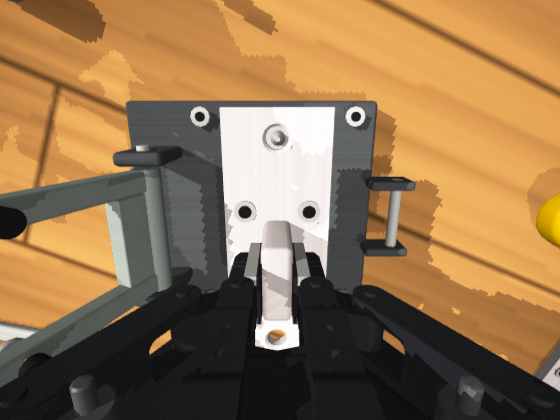

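The pin shows in the hole at (276,137). I'll correct the offset, go lower, and look closer.

```bash
python3 -m creep '[[[-0.005,-0.001,0,-0.0012,0.003,0.005,0],[0,0,0,0,0,0.005,0],[0,0,0,0,0,0.005,0],[0,0,0,0,0,0,0]]]';  python3 -c "
from h import *;goal(fromfix([0,0,.150]),23.1-90);st();c=cam('wrist','wrist10')
for n,(x,y) in {'t':(226,87),'b':(226,286)}.items():
  cv2.imwrite('pics/w10'+n+'.png',cv2.resize(c['color'][y:y+100,x:x+100,::-1],None,fx=6,fy=6,interpolation=cv2.INTER_CUBIC))"
```

```text
t: 10.92
eef_pos: [0.5453, -0.0099, 0.1628]
tool_rot: [-0.002, 0.834, -0.552, 0.002]
contact_force: [-0.0, -0.3, -3.9]
gripper_width: 0.155
turn [-0.0046 -0.0015 -0.0011] shift now-axes [-1.3  1.3 12.8] shift goal-axes [-1.2  1.2 12.8]
t 10.92 fix [ 0.0012 -0.0012  0.1628] tip [ 0.0012 -0.0012  0.0898] tool yaw-FY -90.06 tilt 0.28 F [-0.  -0.3 -3.9] w 0.155
```

View pics/w10t.png

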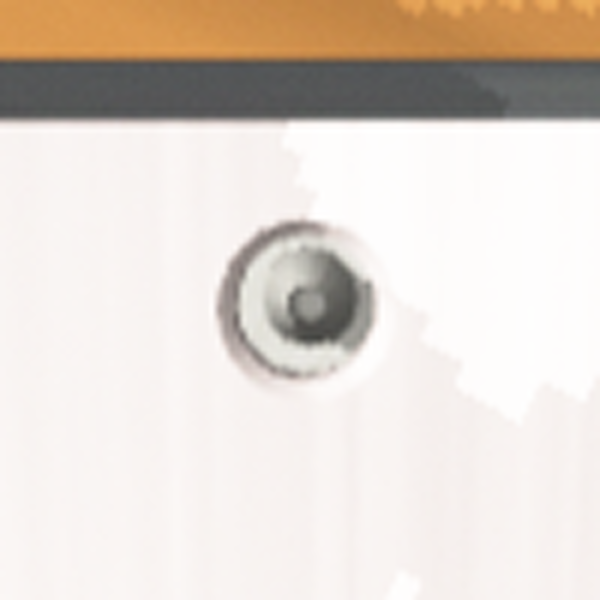

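View pics/w10b.png

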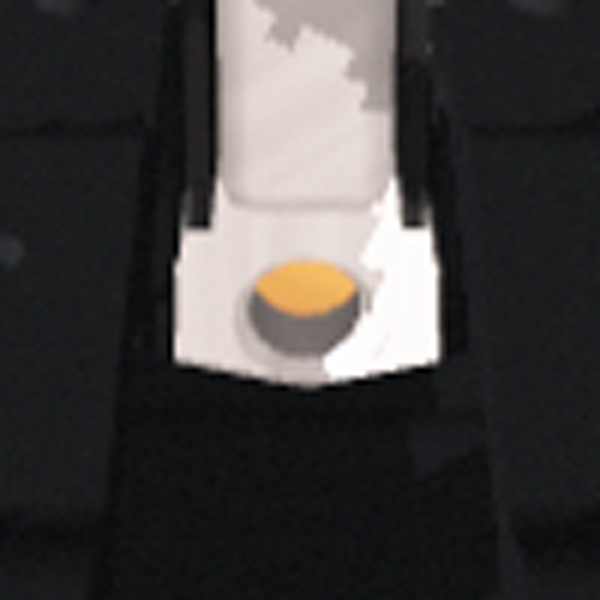

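```bash
python3 - <<'E'
from h import *
c=load('wrist10')
f=lambda x,y,x0,y0:(x0+(x+.5)/6-.5,y0+(y+.5)/6-.5)
h=tofix(onz(c,*f(300,305,226,87),.1628-.084)); t=tofix(onz(c,*f(311,302,226,87),.05)); k=tofix(onz(c,*f(312,292,226,87),.041))
hb=tofix(onz(c,*f(304,308,226,286),.1628-.084))
print('hole+x',h.round(4),'tip',t.round(4),'hole-x',hb.round(4),'len',np.linalg.norm(h-hb),'mid',((h+hb)/2).round(4),'cam',tofix(c['o']).round(4))
P=tofix(cloud(c)); print('plate z',np.median(P[160:195,240:310,2]))
o=get_obs();print(tofix(o['eef_pos']))
E
```

```text
hole+x [ 0.0619 -0.0005  0.0788] tip [ 0.0604 -0.0015  0.05  ] hole-x [-0.057  -0.0006  0.0788] len 0.11896089073356801 mid [ 0.0025 -0.0005  0.0788] cam [ 0.0716 -0.0009  0.2333]
plate z 0.07921030500462527
[ 0.00142516 -0.00131192  0.16313428]
```

```bash
python3 -m creep '[[[-0.0045,-0.0015,-0.001,0.001,0.0018,0.004,0],[0,0,0,0,0,0.004,0],[0,0,0,0,0,0.002,0],[0,0,0,0,0,0,0]]]';  python3 -c "
from h import *;goal(fromfix([-.0001,-.0023,.145]),23.1-90);st();c=cam('wrist','wrist11')
for n,(x,y) in {'t':(226,87),'b':(226,286)}.items():
  cv2.imwrite('pics/w11'+n+'.png',cv2.resize(c['color'][y:y+100,x:x+100,::-1],None,fx=6,fy=6,interpolation=cv2.INTER_CUBIC))"
```

```text
t: 11.3
eef_pos: [0.5443, -0.0113, 0.1522]
tool_rot: [-0.0, 0.835, -0.551, 0.0]
contact_force: [0.1, -0.2, -3.4]
gripper_width: 0.153
turn [-0.0004  0.0001  0.0007] shift now-axes [ 0.1 -0.1  7.2] shift goal-axes [ 0.1 -0.1  7.2]
t 11.3 fix [-0.0002 -0.0022  0.1522] tip [-0.0002 -0.0022  0.0792] tool yaw-FY -89.96 tilt 0.02 F [ 0.1 -0.2 -3.4] w 0.153
```

View pics/w11t.png

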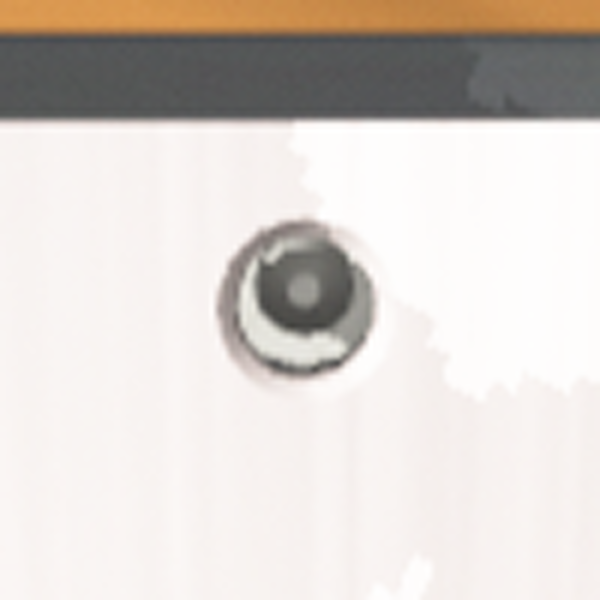

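View pics/w11b.png

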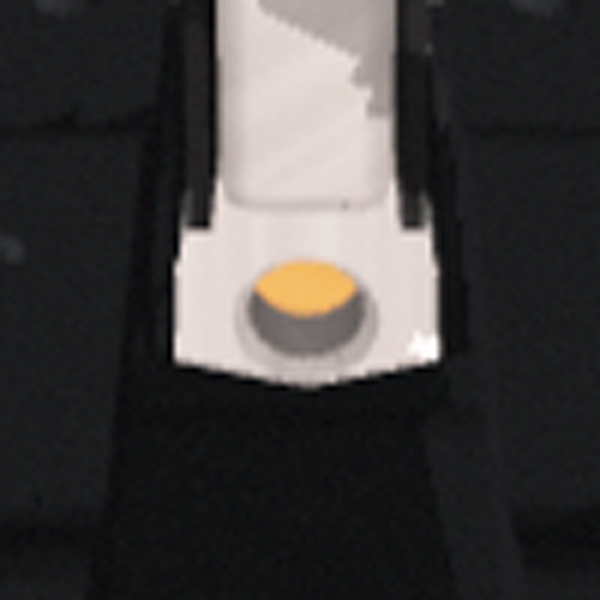

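```bash
python3 - <<'E'
from h import *
c=load('wrist11')
f=lambda x,y,x0,y0:(x0+(x+.5)/6-.5,y0+(y+.5)/6-.5)
z=.1522-.084
h=tofix(onz(c,*f(299,304,226,87),z)); t=tofix(onz(c,*f(303,289,226,87),.05))
hb=tofix(onz(c,*f(305,309,226,286),z)); hl=tofix(onz(c,*f(306,313,226,87),z-.008))
print('hole+x',h.round(4),'lower',hl.round(4),'tip',t.round(4),'hole-x',hb.round(4),np.linalg.norm(h-hb))
E
```

```text
hole+x [ 0.0602 -0.0011  0.0682] lower [ 0.0589 -0.0016  0.0602] tip [ 0.0604 -0.0014  0.05  ] hole-x [-0.0592 -0.0016  0.0682] 0.11941303696874161
```

Aligned to within about 0.3 mm. Lowering in small steps while watching the force.

```bash
python3 -m creep '[[[0,0,0,0,0,0.003,0],[0,0,0,0,0,0.003,0],[0,0,0,0,0,0.003,0],[0,0,0,0,0,0,0]]]';  python3 -c "
from h import *;goal(fromfix([-.0001,-.0023,.122]),23.1-90);st()"
```

```text
t: 11.68
eef_pos: [0.5447, -0.0111, 0.1427]
tool_rot: [-0.001, 0.835, -0.551, 0.0]
contact_force: [-0.1, 0.6, -2.5]
gripper_width: 0.149
turn [-0.0014 -0.0001  0.0008] shift now-axes [ 0.1  0.3 20.7] shift goal-axes [ 0.1  0.3 20.7]
t 11.68 fix [ 0.0002 -0.0022  0.1427] tip [ 0.0002 -0.0022  0.0697] tool yaw-FY -89.95 tilt 0.08 F [-0.1  0.6 -2.5] w 0.149
```

```bash
python3 -m creep '[[[-0.001,0,0,0,0.0003,0.003,0],[0,0,0,0,0,0.003,0],[0,0,0,0,0,0.002,0],[0,0,0,0,0,0,0]]]';  python3 -c "
from h import *;goal(fromfix([-.0001,-.0023,.122]),23.1-90);st();c=cam('wrist','wrist12')
for n,(x,y) in {'t':(226,87)}.items():
  cv2.imwrite('pics/w12'+n+'.png',cv2.resize(c['color'][y:y+100,x:x+100,::-1],None,fx=6,fy=6,interpolation=cv2.INTER_CUBIC))"
```

```text
t: 12.02
eef_pos: [0.5444, -0.0112, 0.1338]
tool_rot: [-0.0, 0.835, -0.551, 0.0]
contact_force: [0.8, 0.0, -3.4]
gripper_width: 0.156
turn [-0.0001 -0.0001  0.0008] shift now-axes [ 0.1 -0.  11.8] shift goal-axes [ 0.1 -0.  11.8]
t 12.02 fix [-1.000e-04 -2.200e-03  1.338e-01] tip [-0.0001 -0.0022  0.0608] tool yaw-FY -89.95 tilt 0.01 F [ 0.8  0.  -3.4] w 0.156
```

View pics/w12t.png

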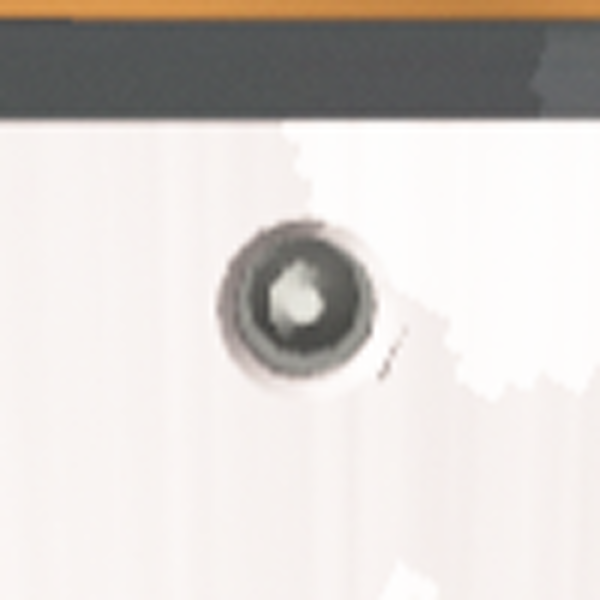

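The pin is centred in the hole with no side force. Continuing down.

```bash
python3 -m creep '[[[0,0,0,0,0,0.002,0],[0,0,0,0,0,0.002,0],[0,0,0,0,0,0.002,0],[0,0,0,0,0,0.002,0],[0,0,0,0,0,0,0]]]';  python3 -c "
from h import *;goal(fromfix([-.0001,-.0023,.122]),23.1-90);st()"
```

```text
t: 12.48
eef_pos: [0.5448, -0.0112, 0.1254]
tool_rot: [-0.0, 0.835, -0.551, 0.0]
contact_force: [-0.2, 0.1, -3.0]
gripper_width: 0.151
turn [-0.0009 -0.0003  0.0008] shift now-axes [0.  0.3 3.4] shift goal-axes [0.  0.3 3.4]
t 12.48 fix [ 0.0002 -0.0023  0.1254] tip [ 0.0002 -0.0023  0.0524] tool yaw-FY -89.95 tilt 0.05 F [-0.2  0.1 -3. ] w 0.151
```

```bash
python3 -m creep '[[[0,0,0,0,0.0002,0.0015,0],[0,0,0,0,0,0.001,0],[0,0,0,0,0,0.001,0],[0,0,0,0,0,0,0]]]';  python3 -c "
from h import *;st()"; python3 -m creep '[[[0,0,0,0,0,0.001,0],[0,0,0,0,0,0,0]]]';  python3 -c "
from h import *;st()"
```

```text
t: 12.82
eef_pos: [0.5448, -0.0114, 0.122]
tool_rot: [-0.0, 0.835, -0.551, 0.001]
contact_force: [-0.7, -0.2, -3.4]
gripper_width: 0.153
t 12.82 fix [ 0.0002 -0.0024  0.122 ] tip [ 0.0002 -0.0024  0.049 ] tool yaw-FY -89.96 tilt 0.08 F [-0.7 -0.2 -3.4] w 0.153
t: 12.98
eef_pos: [0.5451, -0.0115, 0.1223]
tool_rot: [-0.001, 0.834, -0.551, 0.001]
contact_force: [-1.0, 0.5, -3.3]
gripper_width: 0.156
t 12.98 fix [ 0.0004 -0.0026  0.1223] tip [ 0.0004 -0.0026  0.0493] tool yaw-FY -89.98 tilt 0.11 F [-1.   0.5 -3.3] w 0.156
```

```bash
python3 -m creep '[[[0,0,0,0,0,0.0015,0],[0,0,0,0,0,0.0015,0]]]';  python3 -c "
from h import *;st()"; python3 -m creep '[[[0,0,0,0,0,0.001,0]]]'; python3 -c "
from h import *;st()"
```

```text
t: 13.15
eef_pos: [0.5454, -0.0115, 0.1219]
tool_rot: [-0.001, 0.834, -0.551, 0.0]
contact_force: [-8.8, 0.3, 23.9]
gripper_width: 0.158
t 13.15 fix [ 0.0006 -0.0028  0.1219] tip [ 0.0006 -0.0028  0.0489] tool yaw-FY -90.0 tilt 0.14 F [-8.8  0.3 23.9] w 0.158
t: 13.23
eef_pos: [0.5453, -0.0116, 0.1219]
tool_rot: [-0.001, 0.834, -0.551, 0.0]
contact_force: [-3.5, 0.4, 4.6]
gripper_width: 0.153
t 13.23 fix [ 0.0005 -0.0028  0.1219] tip [ 0.0005 -0.0028  0.0489] tool yaw-FY -90.01 tilt 0.16 F [-3.5  0.4  4.6] w 0.153
```

Contact at z=0.122, so it is seated. Releasing and retreating upward.

```bash
python3 -m creep '[[[0,0,0,0,0,0,0.03],[0,0,0,0,0,0,0.05],[0,0,0,0,0,0,0.06],[0,0,0,0,0,0,0.06],[0,0,0,0,0,-0.02,0.06],[0,0,0,0,0,-0.035,0.06],[0,0,0,0,0,-0.035,0.06],[0,0,0,0,0,-0.035,0.06],[0,0,0,0,0,-0.035,0.06],[0,0,0,0,0,-0.035,0.06],[0,0,0,0,0,0,0.06]]]'; python3 -c "
from h import *;st();[cam(n,n+'13') for n in ('wrist','side','scene')]"
```

```text
t: 14.15
eef_pos: [0.545, -0.012, 0.3232]
tool_rot: [0.0, 0.834, -0.551, -0.001]
contact_force: [0.8, -1.1, 0.1]
gripper_width: 0.703
t 14.15 fix [ 1.000e-04 -3.100e-03  3.232e-01] tip [ 1.000e-04 -3.100e-03  2.502e-01] tool yaw-FY -90.02 tilt 0.07 F [ 0.8 -1.1  0.1] w 0.703
```

View pics/wrist13.png

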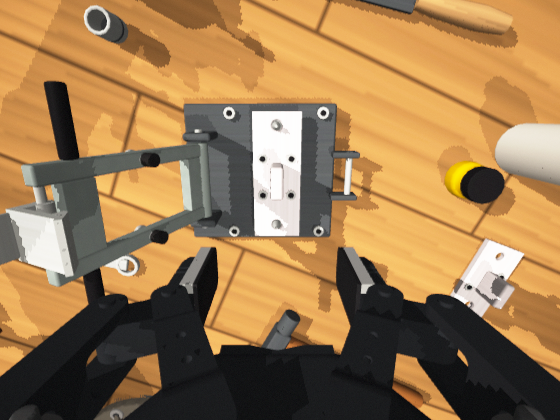

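View pics/scene13.png

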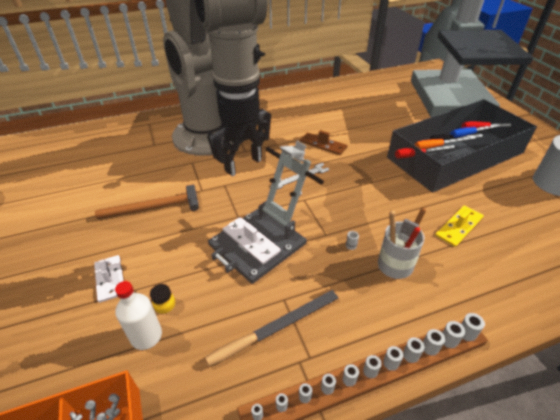

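Template over both pins: tips at wrist (276,126) and (276,223). I'll check height and levelness.

```bash
python3 - <<'E'
from h import *
c=load('wrist13');P=tofix(cloud(c));hsv=cv2.cvtColor(c['color'],cv2.COLOR_RGB2HSV)
m=(hsv[...,1]<60)&(hsv[...,2]>150)&(abs(P[...,0])<.078)&(abs(P[...,1])<.03)&(abs(P[...,2]-.038)<.006)
q=P[m]; A=np.c_[q[:,:2],np.ones(len(q))]; s=np.linalg.lstsq(A,q[:,2],rcond=None)[0]; print('plane',s,'tilt',np.hypot(*s[:2]))
m=m.astype(np.uint8); cn=max(cv2.findContours(m,0,2)[0],key=cv2.contourArea)
W=np.array([tofix(onz(c,u,v,.038))[:2] for u,v in cn[:,0]],np.float32)*1000; print(cv2.minAreaRect(W))
h=(abs(P[...,2]-.078)<.004)&(abs(P[...,1])<.03)&(abs(P[...,0])<.04); print('handle top',np.median(P[h],axis=0),h.sum())
frame_angle(load('side13'))
E
```

```text
plane [-0.00064911  0.00140333  0.03840753] tilt 0.0015461863872629782
((0.3265533447265625, -1.9728450775146484), (56.03440856933594, 148.77574157714844), 89.9546890258789)
handle top [ 0.00092134 -0.00166648  0.07804746] 420
n 252 angle pct [1.949 1.995 2.005 2.028 2.07 ]
```

```bash
python3 -m creep '[[[0,0,0,0,-0.035,-0.01,0],[0,0,0,-0.01,-0.035,-0.01,0],[0,0,0,-0.037,0,0,0],[0,0,0,-0.037,0,0,0],[0,0,0,-0.037,0,0,0],[0,0,0,-0.037,0,0,0],[0,0,0,-0.037,0,0,0],[0,0,0,0,0,0,0]]]'; python3 -c "
from h import *;st();goal(fromfix([.07,.205,.225]),23.1-90)"
```

```text
t: 14.97
eef_pos: [0.5229, 0.1992, 0.316]
tool_rot: [0.017, 0.831, -0.555, -0.015]
contact_force: [-0.4, 1.0, -0.2]
gripper_width: 0.002
t 14.97 fix [0.0626 0.1998 0.316 ] tip [0.0626 0.1998 0.243 ] tool yaw-FY -90.57 tilt 2.64 F [-0.4  1.  -0.2] w 0.002
turn [ 0.0457  0.0063 -0.0098] shift now-axes [ -4.7 -11.5  90.6] shift goal-axes [-5.2 -7.4 91. ]
```

```bash
python3 -m creep '[[[0.045,0.006,-0.01,-0.006,-0.008,0,0],[0,0,0,0,0,0.025,0],[0,0,0,0,0,0.025,0],[0,0,0,0,0,0.025,0],[0,0,0,0,0,0.01,0],[0,0,0,0,0,0,0]]]'; python3 -c "
from h import *;st();goal(fromfix([.07,.205,.225]),23.1-90);frame_angle(cam('side','side14'))"
```

```text
t: 15.47
eef_pos: [0.5216, 0.2109, 0.2168]
tool_rot: [0.006, 0.837, -0.546, -0.004]
contact_force: [0.5, -0.5, -0.2]
gripper_width: -0.002
t 15.47 fix [0.066  0.2112 0.2168] tip [0.066  0.2112 0.1438] tool yaw-FY -89.35 tilt 0.87 F [ 0.5 -0.5 -0.2] w -0.002
turn [ 0.0151 -0.      0.0114] shift now-axes [ 6.2 -3.8 -8.3] shift goal-axes [ 6.2 -4.  -8.2]
n 165 angle pct [1.948 1.993 2.006 2.037 2.068]
```

```bash
python3 -m creep '[[[0.015,0,0.011,0.015,-0.004,0,0],[0,0,0,0.015,0,-0.002,0],[0,0,0,0.012,0,-0.002,0],[0,0,0,0.012,0,-0.003,0],[0,0,0,0.012,0,-0.003,0],[0,0,0,0.012,0,-0.003,0],[0,0,0,0.012,0,-0.002,0],[0,0,0,0.012,0,-0.001,0],[0,0,0,0.012,0,0,0]]]'; python3 -c "
from h import *;st();goal(fromfix([.07,.01,.205]),23.1-90);frame_angle(cam('side','side15'))"
```

```text
t: 16.27
eef_pos: [0.5743, 0.1036, 0.2401]
tool_rot: [-0.005, 0.835, -0.55, -0.001]
contact_force: [-0.6, 2.6, -1.8]
gripper_width: 0.002
t 16.27 fix [0.0724 0.0918 0.2401] tip [0.0724 0.0918 0.1671] tool yaw-FY -89.89 tilt 0.58 F [-0.6  2.6 -1.8] w 0.002
turn [-0.0076  0.0067  0.0019] shift now-axes [82.   2.8 34.5] shift goal-axes [81.8  2.4 35.1]
n 480 angle pct [1.491 1.514 1.529 1.566 1.623]
```

```bash
python3 -m creep '[[[-0.007,0.006,0,0.011,0.002,0,0],[0,0,0,0.011,0,0.002,0],[0,0,0,0.011,0,0.003,0],[0,0,0,0.011,0,0.004,0],[0,0,0,0.011,0,0.005,0],[0,0,0,0.011,0,0.006,0],[0,0,0,0.011,0,0.007,0],[0,0,0,0,0,0,0]]]'; python3 -c "
from h import *;st();goal(fromfix([.07,.01,.205]),23.1-90);frame_angle(cam('side','side16'))"
```

```text
t: 16.98
eef_pos: [0.6062, 0.0223, 0.2087]
tool_rot: [0.0, 0.834, -0.552, -0.0]
contact_force: [-0.3, -0.6, -0.3]
gripper_width: -0.0
t 16.98 fix [0.0698 0.0044 0.2087] tip [0.0698 0.0044 0.1357] tool yaw-FY -90.08 tilt 0.02 F [-0.3 -0.6 -0.3] w -0.0
turn [ 0.0003  0.0001 -0.0014] shift now-axes [-5.6 -0.1  3.7] shift goal-axes [-5.6 -0.2  3.7]
n 584 angle pct [0.817 0.839 0.861 0.901 0.984]
```

```bash
python3 -m creep '[[[0,0,0,-0.005,0,-0.02,0],[0,0,0,-0.002,0,-0.035,0],[0,0,0,0,0.03,-0.015,0],[0,0,0,0.015,0.03,0,0],[0,0,0,0.01,0.01,0,0],[0,0,0,0,0,0,0]]]'; python3 -c "
from h import *;st();goal(fromfix([0,-.015,.245]),23.1-90);frame_angle(cam('side','side17'))"
```

```text
t: 17.53
eef_pos: [0.5507, -0.0246, 0.284]
tool_rot: [-0.0, 0.834, -0.552, 0.004]
contact_force: [-0.0, -0.9, -0.5]
gripper_width: 0.001
t 17.53 fix [ 0.0004 -0.0169  0.284 ] tip [ 0.0004 -0.0169  0.211 ] tool yaw-FY -90.07 tilt 0.51 F [-0.  -0.9 -0.5] w 0.001
turn [-0.0053 -0.0071 -0.0013] shift now-axes [-2.2  0.6 39. ] shift goal-axes [-1.9  0.4 39. ]
n 589 angle pct [0.814 0.84  0.864 0.902 0.999]
```

```bash
python3 -m creep '[[[-0.005,-0.007,0,-0.002,0,0.015,0],[0,0,0,0,0,0.015,0],[0,0,0,0.002,0,0.012,0],[0,0,0,0.006,0,0.008,0],[0,0,0,0.006,0,0.008,0],[0,0,0,0.006,0,0.008,0],[0,0,0,0.005,0,0.009,0],[0,0,0,0.004,0,0.009,0],[0,0,0,0,0,0,0]]]'; python3 -c "
from h import *;st();goal(fromfix([0,-.053,.073+.088]),23.1-90);frame_angle(cam('side','side18'))"
```

```text
t: 18.33
eef_pos: [0.5684, -0.0442, 0.19]
tool_rot: [-0.001, 0.836, -0.549, -0.0]
contact_force: [-0.3, 0.5, -0.3]
gripper_width: -0.003
t 18.33 fix [ 0.009  -0.0419  0.19  ] tip [ 0.009  -0.0419  0.117 ] tool yaw-FY -89.68 tilt 0.17 F [-0.3  0.5 -0.3] w -0.003
turn [-0.0021  0.0022  0.0056] shift now-axes [11.1  9.1 29. ] shift goal-axes [11.1  9.  29. ]
n 465 angle pct [0.42  0.443 0.466 0.501 0.612]
```

View pics/side18.png

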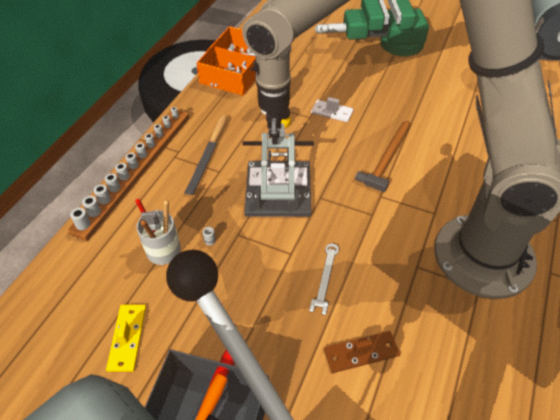

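The frame is following, now at about 0.4 rad.

```bash
python3 -m creep '[[[-0.002,0.002,0.005,0.003,0.003,0.008,0],[0,0,0,0.003,0.003,0.008,0],[0,0,0,0.003,0.003,0.008,0],[0,0,0,0.002,0,0.006,0],[0,0,0,0,0,0,0]]]'; python3 -c "
from h import *;st();goal(fromfix([0,-.0575,.073+.060]),23.1-90);frame_angle(cam('side','side19'))"
```

```text
t: 18.8
eef_pos: [0.565, -0.0579, 0.1589]
tool_rot: [-0.001, 0.835, -0.551, 0.001]
contact_force: [-0.2, 0.7, 0.3]
gripper_width: -0.002
t 18.8 fix [ 0.0005 -0.0532  0.1589] tip [ 0.0005 -0.0532  0.0859] tool yaw-FY -89.95 tilt 0.21 F [-0.2  0.7  0.3] w -0.002
turn [-0.0036 -0.0002  0.0009] shift now-axes [ 4.3  0.6 25.9] shift goal-axes [ 4.3  0.5 25.9]
n 291 angle pct [0.204 0.224 0.24  0.281 0.935]
```

```bash
python3 -m creep '[[[-0.003,0,0,0.002,0.0005,0.005,0],[0,0,0,0.002,0,0.005,0],[0,0,0,0,0,0.005,0],[0,0,0,0,0,0.003,0]]]'; python3 -c "
from h import *;st()"; python3 -m creep '[[[0,0,0,0,0,0.002,0],[0,0,0,0,0,0.002,0],[0,0,0,0,0,0.002,0]]]'; python3 -c "
from h import *;st()"
```

```text
t: 19.18
eef_pos: [0.5672, -0.0623, 0.1415]
tool_rot: [-0.001, 0.835, -0.551, 0.001]
contact_force: [-2.2, 0.5, 10.4]
gripper_width: 0.002
t 19.18 fix [ 0.0008 -0.0581  0.1415] tip [ 0.0008 -0.0581  0.0685] tool yaw-FY -89.95 tilt 0.17 F [-2.2  0.5 10.4] w 0.002
t: 19.43
eef_pos: [0.5675, -0.0627, 0.1359]
tool_rot: [-0.001, 0.834, -0.551, 0.001]
contact_force: [-4.3, 0.3, 10.8]
gripper_width: -0.002
t 19.43 fix [ 0.0008 -0.0586  0.1359] tip [ 0.0008 -0.0586  0.0629] tool yaw-FY -89.98 tilt 0.16 F [-4.3  0.3 10.8] w -0.002
```

```bash
for i in 1 2; do python3 -m creep '[[[0,0,0,0,0,0.0015,0],[0,0,0,0,0,0.0015,0]]]' >/dev/null; python3 -c "
from h import *;st()"; done
```

```text
t 19.6 fix [ 0.0008 -0.0587  0.1339] tip [ 0.0008 -0.0587  0.0609] tool yaw-FY -89.99 tilt 0.15 F [-2.5  0.4  8.6] w -0.0
t 19.77 fix [ 0.0009 -0.0588  0.132 ] tip [ 0.0009 -0.0588  0.059 ] tool yaw-FY -90.0 tilt 0.16 F [-3.4 -0.2 11.3] w -0.001
```

```bash
python3 -m creep '[[[0,0,0,0,0,0.0015,0],[0,0,0,0,0,0.0015,0]]]' >/dev/null; python3 -c "
from h import *;st();[cam(n,n+'20') for n in ('side','scene')]
for n,(x,y) in {'side':(220,90),'scene':(190,170)}.items(): cv2.imwrite('pics/'+n+'20c.png',cv2.resize(load(n+'20')['color'][y:y+130,x:x+130,::-1],None,fx=4,fy=4,interpolation=cv2.INTER_CUBIC))"
```

```text
t 19.93 fix [ 0.0009 -0.0589  0.1305] tip [ 0.0009 -0.0589  0.0575] tool yaw-FY -90.02 tilt 0.17 F [-5.2  1.2 12.6] w -0.001
```

View pics/scene20c.png

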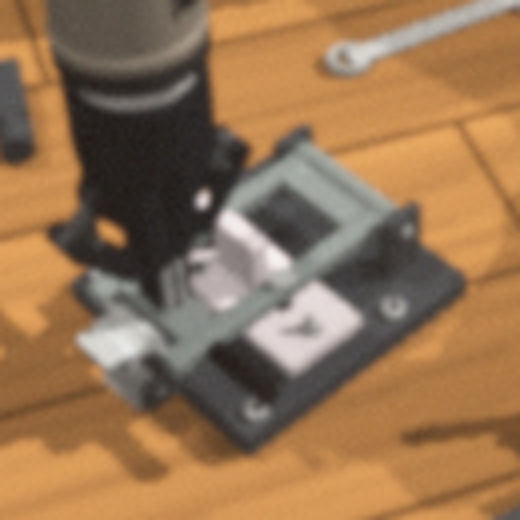

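```bash
python3 -m creep '[[[0,0,0,0,0,0.0015,0],[0,0,0,0,0,0.0015,0]]]' >/dev/null; python3 -c "
from h import *;st()"; python3 -m creep '[[[0,0,0,0,0,0.0015,0]]]' >/dev/null; python3 -c "
from h import *;st()"
```

```text
t 20.2 fix [ 0.0008 -0.059   0.1294] tip [ 0.0008 -0.059   0.0564] tool yaw-FY -90.03 tilt 0.18 F [-6.   0.4 15.1] w -0.0
t 20.28 fix [ 0.0009 -0.059   0.1291] tip [ 0.0009 -0.059   0.0561] tool yaw-FY -90.04 tilt 0.2 F [-5.6  0.7 15.5] w 0.0
```

```bash
python3 -m creep '[[[0,0,0,0,0,0.002,0],[0,0,0,0,0,0.002,0]]]' >/dev/null; python3 -c "
from h import *;st()"; python3 -m creep '[[[0,0,0,0,0,-0.003,0],[0,0,0,0,0,-0.005,0],[0,0,0,0,0,-0.01,0],[0,0,0,0,0,-0.02,0],[0,0,0,0,0,-0.035,0],[0,0,0,0,0,-0.035,0],[0,0,0,-0.0,0,-0.035,0],[0,0,0,-0.03,0,-0.035,0],[0,0,0,-0.03,0,0,0],[0,0,0,-0.03,0,0,0],[0,0,0,0,0,0,0]]]' >/dev/null; python3 -c "
from h import *;st()
[cam(n,n+'21') for n in ('side','scene','wrist')]
for n,(x,y) in {'side':(220,90),'scene':(190,170)}.items(): cv2.imwrite('pics/'+n+'21c.png',cv2.resize(load(n+'21')['color'][y:y+130,x:x+130,::-1],None,fx=4,fy=4,interpolation=cv2.INTER_CUBIC))
for n in ('side','scene','wrist'):
    c=load(n+'21');P=tofix(cloud(c));hsv=cv2.cvtColor(c['color'],cv2.COLOR_RGB2HSV)
    m=(abs(abs(P[...,0])-.035)<.006)&(P[...,1]>-.075)&(P[...,1]<.07)&(P[...,2]>.05)&(P[...,2]<.09)&(c['range_z']>0)
    q=P[m]; 
    if len(q)>20: p=np.polyfit(q[:,1],q[:,2],1); r=q[:,2]-np.polyval(p,q[:,1]); k=abs(r)<.004; p=np.polyfit(q[k,1],q[k,2],1); print(n,len(q),'angle',-p[0],'z at y=.085',np.polyval(p,.085),'end',np.polyval(p,-.0575))
"
```

```text
t 20.45 fix [ 0.0009 -0.0592  0.1277] tip [ 0.0009 -0.0592  0.0547] tool yaw-FY -90.06 tilt 0.24 F [-8.1  0.7 25.6] w -0.001
t 21.37 fix [3.000e-04 2.760e-02 3.139e-01] tip [0.0003 0.0276 0.2409] tool yaw-FY -90.41 tilt 0.37 F [ 0.5  0.4 -0.8] w -0.002
side 382 angle -0.0001683144094010289 z at y=.085 0.06183637198953386 end 0.06181238718619421
scene 489 angle 0.0018729550950976374 z at y=.085 0.06050580499914101 end 0.06077270110019242
wrist 2883 angle 0.0022849962289451108 z at y=.085 0.0606009840389411 end 0.060926596001565775
```

View pics/wrist21.png

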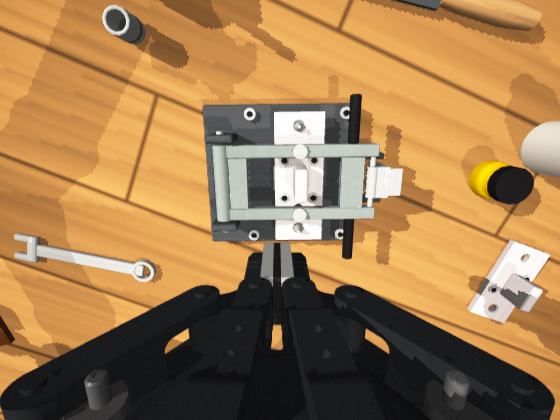

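View pics/scene21c.png

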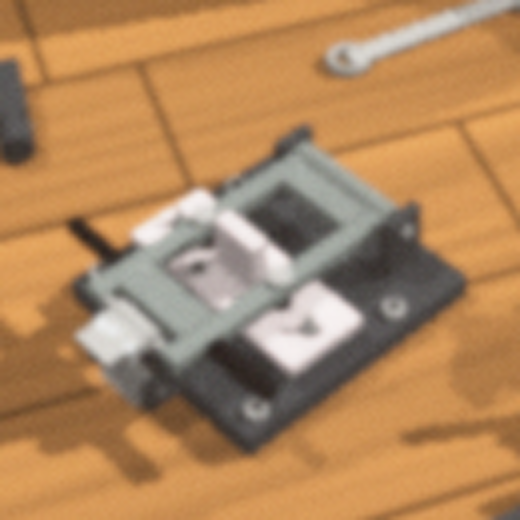

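```bash
python3 - <<'E'
from h import *
for n in ('scene','wrist','side'):
    c=load(n+'21');P=tofix(cloud(c)); 
    m=(abs(P[...,0])<.016)&(P[...,1]<-.07)&(P[...,1]>-.14)&(P[...,2]>.045)&(P[...,2]<.09)&(c['range_z']>0)
    q=P[m]; print(n,len(q))
    for lo in np.arange(-.14,-.07,.006):
        k=(q[:,1]>=lo)&(q[:,1]<lo+.006)
        if k.sum()>3: print('  y',round(lo+.003,3),'z',np.percentile(q[k,2],[10,50,90]).round(4),k.sum())
# jaw front face seen from scene
c=load('scene21');P=tofix(cloud(c)); m=(abs(P[...,0])<.014)&(P[...,1]<-.07)&(P[...,1]>-.14)&(P[...,2]>.004)&(P[...,2]<.055)
q=P[m]
for lo in np.arange(.004,.055,.006):
    k=(q[:,2]>=lo)&(q[:,2]<lo+.006)
    if k.sum()>3: print('jaw z',round(lo+.003,3),'y',np.percentile(q[k,1],[10,50,90]).round(4),k.sum())
E
```

```text
scene 186
  y -0.113 z [0.0586 0.0597 0.0604] 9
  y -0.107 z [0.0587 0.0596 0.0609] 27
  y -0.101 z [0.0583 0.0597 0.0612] 30
  y -0.095 z [0.0516 0.0599 0.0614] 34
  y -0.089 z [0.0577 0.0595 0.0608] 31
  y -0.083 z [0.0587 0.0601 0.0622] 32
  y -0.077 z [0.0586 0.0603 0.0618] 22
wrist 1039
  y -0.113 z [0.0589 0.0598 0.0605] 70
  y -0.107 z [0.0589 0.0598 0.0608] 147
  y -0.101 z [0.0587 0.0597 0.0605] 152
  y -0.095 z [0.0589 0.0598 0.0607] 153
  y -0.089 z [0.059  0.0599 0.0608] 159
  y -0.083 z [0.0596 0.0607 0.062 ] 149
  y -0.077 z [0.0561 0.0593 0.0613] 187
  y -0.071 z [0.0598 0.0604 0.0614] 22
side 135
  y -0.113 z [0.0565 0.061  0.0633] 15
  y -0.107 z [0.06   0.0615 0.0637] 16
  y -0.101 z [0.0594 0.0607 0.0629] 20
  y -0.095 z [0.0587 0.0605 0.0625] 14
  y -0.089 z [0.0598 0.0617 0.0634] 20
  y -0.083 z [0.0555 0.061  0.0636] 22
  y -0.077 z [0.0583 0.0612 0.0633] 20
  y -0.071 z [0.0594 0.0613 0.0619] 7
jaw z 0.007 y [-0.0846 -0.0713 -0.0705] 6
jaw z 0.013 y [-0.0982 -0.0967 -0.0708] 20
jaw z 0.019 y [-0.0976 -0.0963 -0.071 ] 14
jaw z 0.025 y [-0.0975 -0.0969 -0.0965] 10
jaw z 0.031 y [-0.0974 -0.0964 -0.0862] 11
jaw z 0.037 y [-0.097  -0.0966 -0.0964] 7
```

```bash
python3 -m creep '[[[0,0,0,0,0,0,0],[0,0,0,0,0,0,0],[0,0,0,0,0,0,0],[0,0,0,0,0,0,0],[0,0,0,0,0,0,0],[0,0,0,0,0,0,0],[0,0,0,0,0,0,0],[0,0,0,0,0,0,0],[0,0,0,0,0,0,0],[0,0,0,0,0,0,0],[0,0,0,0,0,0,0],[0,0,0,0,0,0,0]]]' >/dev/null; python3 - <<'E'
from h import *
c=cam('wrist','wrist22');P=tofix(cloud(c));hsv=cv2.cvtColor(c['color'],cv2.COLOR_RGB2HSV)
m=(abs(abs(P[...,0])-.035)<.006)&(P[...,1]>-.075)&(P[...,1]<.07)&(P[...,2]>.055)&(P[...,2]<.066)
q=P[m];p=np.polyfit(q[:,1],q[:,2],1);print('clamp',-p[0],'z end',np.polyval(p,-.0575))
h=(abs(P[...,2]-.078)<.004)&(abs(P[...,1])<.02)&(abs(P[...,0])<.025); print('handle top',np.median(P[h],axis=0),h.sum())
m=(hsv[...,1]<60)&(hsv[...,2]>150)&(abs(P[...,0])<.078)&(abs(P[...,1])<.032)&(abs(P[...,2]-.038)<.004)
q=P[m]; s=np.linalg.lstsq(np.c_[q[:,:2],np.ones(len(q))],q[:,2],rcond=None)[0]; print('plate',s)
st()
for n in ('scene',):
    a=load('scene0')['color'].astype(int); b=cam('scene','scene22')['color'].astype(int)
    d=(abs(a-b).sum(2)>90).astype(np.uint8); k,l,st_,ce=cv2.connectedComponentsWithStats(d)
    print([x.tolist() for x in st_[1:] if x[4]>40])
E
```

```text
clamp 0.0014040635453523272 z end 0.06099497294530326
handle top [ 0.00128236 -0.0020702   0.07794782] 469
plate [-0.00111538  0.00130072  0.03834053]
t 22.57 fix [-0.0028  0.0166  0.3105] tip [-0.0028  0.0166  0.2375] tool yaw-FY -91.23 tilt 0.13 F [-0.8  0.3 -0. ] w -0.0
[[199, 0, 20, 34, 313], [234, 0, 61, 32, 1486], [294, 0, 17, 21, 208], [223, 9, 8, 11, 43], [223, 28, 19, 38, 457], [240, 29, 71, 54, 1281], [247, 33, 12, 9, 47], [177, 35, 30, 27, 186], [219, 36, 16, 39, 211], [164, 41, 8, 29, 87], [170, 41, 11, 33, 123], [267, 71, 28, 13, 193], [209, 79, 86, 190, 7027], [267, 85, 37, 28, 667], [242, 90, 21, 8, 67], [0, 153, 45, 17, 222], [315, 161, 12, 10, 45], [0, 170, 70, 23, 373], [216, 184, 48, 39, 683], [328, 188, 58, 38, 1082], [206, 224, 14, 14, 92], [188, 241, 17, 9, 62], [124, 247, 62, 45, 1128], [183, 250, 24, 17, 236], [242, 256, 16, 16, 110], [93, 259, 36, 15, 324], [0, 267, 93, 40, 1980], [209, 267, 15, 6, 64], [181, 268, 28, 16, 268], [214, 279, 16, 13, 105], [128, 293, 29, 27, 422], [0, 299, 119, 63, 2975]]
```

```bash
python3 - <<'E'
from h import *
for n in ['scene0','scene22']:
    c=load(n);P=cloud(c)
    for nm,x,y,r,lo,hi in [('small',.5154,-.3451,.09,.004,.014),('bottle',.68,-.28,.09,.06,.2),('jar',.66,-.21,.05,.03,.06)]:
        m=(np.hypot(P[...,0]-x,P[...,1]-y)<r)&(P[...,2]>lo)&(P[...,2]<hi); print(n,nm,m.sum(),np.median(P[m],axis=0).round(4))
hand_in()
E
```

```text
scene0 small 725 [ 0.5222 -0.3457  0.008 ]
scene0 bottle 1520 [ 0.7085 -0.2789  0.1144]
scene0 jar 313 [ 0.6408 -0.2332  0.0492]
scene22 small 725 [ 0.5227 -0.3457  0.008 ]
scene22 bottle 1521 [ 0.7085 -0.279   0.1143]
scene22 jar 317 [ 0.6406 -0.2333  0.0492]
the job is handed in; nothing more can be done
```

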